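# Hang the washed staining jars on the indexing drying carousel

## Robot

A 6-joint arm with a two-finger parallel gripper is mounted at the origin on a cart in front of the work surface, level with it; the furniture and walls round the work are solid. World frame = base frame: x ahead of the robot, y to its left, z up, the work surface at z = 0. Lengths are in mm, angles in rad, forces in N, time in s.
With the tool pointing down it reaches from about 275 to 750 mm from the base axis. Payload 10.2 kg.
Tool frame: the origin (TCP) lies midway between the tips of the shut fingers; the grasp point (between the pads) lies grip_depth behind it (grip_depth is the distance from the TCP to the grasp point, in mm); z points along the fingers, y is the line along which they close (so a half turn about z gives the same grasp; the last joint's range is limited). The gripper opens to 85 mm and grips with 20 to 120 N. Pads are 22 mm wide; open, the fingers measure 114 mm over their backs; the gripper's body (76 mm by 85 mm) begins 54 mm behind the grasp point. The pads swing forward as they close: fully open they stand 13 mm farther back than shut.
Start: joints at [1.073, 0.313, 1.498, -0, 1.331, -0.223], TCP at [142.474, 505.304, 231.294] pointing down, gripper open.
Joint ranges: [-2.94, 2.94], [-0.97, 2.17], [0.19, 2.56], [-1.23, 4.37], [0.02, 3.11], [-2.88, 2.88]. Speed limits (rad/s): [2.39, 2.39, 3.01, 3.14, 3.14, 3.14].

## Interface

Orientations are given as a unit quaternion [w, x, y, z].
In Python, from rig import * gives the robot as it stands.
- The arm moves only by the tool servo_tool, never from a script. Its argument "commands" is a list of rows, each a list of 3 entries, a list of its own where there are three numbers: the gripper command: -1 is fully open, 1 is shut, values between are in proportion, then the shift along the tool's x, y, z in m, then the turn, a rotation vector about the tool's x, y, z in units of 6 degrees (1.0 is 6 degrees). In form: [[grip, [dx, dy, dz], [ax, ay, az]], ...]. A call has 1 to 10 rows; each row shifts and turns the commanded pose from where the row before left it, along the tool's axes as they then stand; what a row does not reach is not made up. A row lasts 1/12 s, in which the tool goes at most 41.7 mm and 7.16 degrees, less where a joint would pass 70% of its speed; a pose out of reach is approached as far as the arm can. A call is refused whole if a number of a shift passes 0.0417 or a number of a turn 1, either way. A call with a gripper value outside its range is refused whole. The fingers move at their own pace and stop on an object; "squeeze" is the grip in N (left out, the last holds). Time passes only in rows, so rows that do not move let the fingers close. It gives the time, the measured TCP pose, the force, the opening and the grip force at its end, in the units of the state.
- sense(): the state, without advancing time (a new reading comes with each control period).
- capture(name): name is "scene" or "top"; returns a dict with "pixels" (384x512x3 uint8, red, green, blue), "z_map" (384x512 float32, mm along the optical axis (not along the pixel's ray), 0 where there is no reading), "fx", "fy", "cx", "cy" (pixels), "distortion" ([k1, k2, p1, p2, k3] as OpenCV has them; the pictures are not rectified), "rvec" (rotation vector, rad) and "tvec" (3), from world to camera coordinates, as OpenCV has them. Camera axes: x right, y down, z forward; pixel columns grow to the right and rows downward; lengths in mm; the calibration is good to about 2 mm. A picture is of the moment at which its call begins.
- finish_job(): hands the job in; it is judged then, once.
The state is a dict: "time_s": time; "joints": joint angles; "dq": joint speeds; "tau": joint torques, N m; "eef_pos": TCP position; "ee_rot": TCP orientation; "force": force on the tool from outside, world axes, zero at the start; "wrist_torque": the same for the moment, N m; "grip_width": opening from 0.0 (shut) to 1.0 (fully open); "grip_force": force on a finger pad.
Only numpy, scipy, OpenCV 4.12 (cv2) and the standard library are available. Lean on these libraries where they do the work, as an engineer would, in place of code of your own. Each camera call takes 0.05 s, during which the arm holds its last target. There are 200 camera calls.

## Task

Hang every white square jar lying on the bench and in the tray upside down to dry, one to a peg, on the carousel. First turn the carousel by its bar grip so that the peg with the tab clicks in at the pointer; then hang one jar on the peg at the pointer, rim down on the disc, let it go and turn the carousel one click anticlockwise (seen from above), and so on jar by jar until all are hung, the last one also followed by one click, so that the next empty peg stands at the pointer. Do not push the glassware and other things on the bench about.

Things in the scene. Friction and masses are not known exactly. Their poses are not given: they have to be found in the camera images.
- carousel: drying carousel: fixed dark foot under an aluminium disc (210 mm across, top 34 mm above the bench) with six steel pegs (16 mm thick, top 84 mm above the bench) 60 degrees apart at 80 mm radius, and a middle column (20 mm thick) with a bar grip. Origin on the bench on the turning axis, z up, -x towards the pointer pin
- pointer (a point): top of the fixed pointer pin (9 mm thick, 26 mm above the bench) on the arm of the foot, 134 mm from the turning axis towards carousel -x: the loading place is the peg that stands in line with it
- turret (a joint): angle of the carousel's disc, rad, growing anticlockwise seen from above; a sprung detent every 1.047 rad (one click). 0: the tabbed peg is at the pointer; k x 1.047: the peg k places on is there (k = 1 to 4). Stops just past -1 and +4 clicks. Within 0.15 rad of a detent the disc pulls itself in when let go, elsewhere it stays where it is left; 0.15 N m leaves a detent. It may start between two
- grip (a point): centre of the black bar grip on top of the column, on the turning axis, 164 mm above the bench. The bar is 64 mm long, 12 mm thick, 30 mm high, upright faces; it turns with the disc, this point's x axis along the bar's length (along the line through the tabbed peg)
- peg0 (a point): foot of the tabbed peg, at the disc's top face (34 mm above the bench): the peg beside the flat tab (16 mm wide) that sticks out 20 mm over the disc's rim
- peg1 (a point): foot of the peg 1 place clockwise (seen from above) from the tabbed one, at the disc's top face
- peg2 (a point): foot of the peg 2 places clockwise (seen from above) from the tabbed one, at the disc's top face
- peg3 (a point): foot of the peg 3 places clockwise (seen from above) from the tabbed one, at the disc's top face
- jar_a: white plastic square jar, 40 x 40 mm, 75 mm long, 60 g, hollow: walls 3.5 mm, closed bottom 4 mm, mouth open, a slightly raised grey band round it; lies on its side at the start, on the bench or in the steel tray (fixed, floor 2.4 mm and rim 19 mm above the bench). Origin at its middle; its x axis runs along its length towards the mouth. May be absent.
- jar_a_mouth (a point): centre of that jar's open mouth, 37.5 mm from its middle
- jar_b: white plastic square jar, 40 x 40 mm, 75 mm long, 60 g, hollow: walls 3.5 mm, closed bottom 4 mm, mouth open, a slightly raised grey band round it; lies on its side at the start, on the bench or in the steel tray (fixed, floor 2.4 mm and rim 19 mm above the bench). Origin at its middle; its x axis runs along its length towards the mouth. May be absent.
- jar_b_mouth (a point): centre of that jar's open mouth, 37.5 mm from its middle
- jar_c: white plastic square jar, 40 x 40 mm, 75 mm long, 60 g, hollow: walls 3.5 mm, closed bottom 4 mm, mouth open, a slightly raised grey band round it; lies on its side at the start, on the bench or in the steel tray (fixed, floor 2.4 mm and rim 19 mm above the bench). Origin at its middle; its x axis runs along its length towards the mouth. May be absent.
- jar_c_mouth (a point): centre of that jar's open mouth, 37.5 mm from its middle
- jar_d: white plastic square jar, 40 x 40 mm, 75 mm long, 60 g, hollow: walls 3.5 mm, closed bottom 4 mm, mouth open, a slightly raised grey band round it; lies on its side at the start, on the bench or in the steel tray (fixed, floor 2.4 mm and rim 19 mm above the bench). Origin at its middle; its x axis runs along its length towards the mouth. May be absent.
- jar_d_mouth (a point): centre of that jar's open mouth, 37.5 mm from its middle
- beaker_100: bystander: the larger glass beaker, 54 mm across, 68 high; origin at the centre of its underside
- beaker_50: bystander: the smaller glass beaker, 46 mm across, 55 high; origin at the centre of its underside
- flask: bystander: the stoppered conical flask, 63 mm across, 107 high; origin at the centre of its underside
- bottle: bystander: the capped glass bottle, 56 mm across, 109 high; origin at the centre of its underside
- dish: bystander: the small flat dish, 58 mm across, 13 high; origin at the centre of its underside
- tape: bystander: the roll of tape, 66 mm across, 20 high; origin at the centre of its underside
- spanner: bystander: the small spanner, 132 x 26 x 4 mm, lying along its own y axis; origin at the centre of its underside
- vial: bystander: the capped sample vial, 23 mm across, 51 high; origin at the centre of its underside
Mind the look-alikes: they are no part of the job. Leave any purple look-alike of the jar_b alone.

How it is judged (in metres and radians):
On the way, in this order (a step that is already met when the one before it is completed fails the run):
1. the tabbed peg stands at the pointer, clicked in (value of joint turret between -0.12 and 0.12 rad), for 0.3 s.
2. a jar hangs upside down, rim on the disc, on the tabbed peg, which stands at the pointer, and is let go (all of step 1 and distance between any of jar_a_mouth, jar_b_mouth, jar_c_mouth, jar_d_mouth and peg0 below 0.016 m and contact force between the fingers and jar_a below 0.2 N and contact force between the fingers and jar_b below 0.2 N and contact force between the fingers and jar_c below 0.2 N and contact force between the fingers and jar_d below 0.2 N), for 0.3 s.
3. the carousel is one click further on (1 in all), the jars still on their pegs (value of joint turret between 0.9272 and 1.1672 rad and distance between any of jar_a_mouth, jar_b_mouth, jar_c_mouth, jar_d_mouth and peg0 below 0.016 m), for 0.3 s.
4. a jar hangs upside down, rim on the disc, on the second peg, which stands at the pointer, and is let go (value of joint turret between 0.9272 and 1.1672 rad and distance between any of jar_a_mouth, jar_b_mouth, jar_c_mouth, jar_d_mouth and peg1 below 0.016 m and contact force between the fingers and jar_a below 0.2 N and contact force between the fingers and jar_b below 0.2 N and contact force between the fingers and jar_c below 0.2 N and contact force between the fingers and jar_d below 0.2 N), for 0.3 s.
5. the carousel is one click further on (2 in all), the jars still on their pegs (value of joint turret between 1.9744 and 2.2144 rad and distance between any of jar_a_mouth, jar_b_mouth, jar_c_mouth, jar_d_mouth and peg0 below 0.016 m and distance between any of jar_a_mouth, jar_b_mouth, jar_c_mouth, jar_d_mouth and peg1 below 0.016 m), for 0.3 s.
6. a jar hangs upside down, rim on the disc, on the third peg, which stands at the pointer, and is let go (value of joint turret between 1.9744 and 2.2144 rad and distance between any of jar_a_mouth, jar_b_mouth, jar_c_mouth, jar_d_mouth and peg2 below 0.016 m and contact force between the fingers and jar_a below 0.2 N and contact force between the fingers and jar_b below 0.2 N and contact force between the fingers and jar_c below 0.2 N and contact force between the fingers and jar_d below 0.2 N), for 0.3 s.
7. the carousel is one click further on (3 in all), the jars still on their pegs (value of joint turret between 3.0216 and 3.2616 rad and distance between any of jar_a_mouth, jar_b_mouth, jar_c_mouth, jar_d_mouth and peg0 below 0.016 m and distance between any of jar_a_mouth, jar_b_mouth, jar_c_mouth, jar_d_mouth and peg1 below 0.016 m and distance between any of jar_a_mouth, jar_b_mouth, jar_c_mouth, jar_d_mouth and peg2 below 0.016 m), for 0.3 s.
At the end, for the whole second after the job is handed in: Every jar present hangs mouth down (within 9 degrees) with its mouth centre within 16 mm of the foot of its own peg, filling the pegs from the tabbed one on without a gap; the carousel rests, within 0.12 rad, as many clicks past the tabbed peg as there are jars (((value of joint turret between 3.0216 and 3.2616 rad and distance between any of jar_a_mouth, jar_b_mouth, jar_c_mouth, jar_d_mouth and peg0 below 0.016 m and distance between any of jar_a_mouth, jar_b_mouth, jar_c_mouth, jar_d_mouth and peg1 below 0.016 m and distance between any of jar_a_mouth, jar_b_mouth, jar_c_mouth, jar_d_mouth and peg2 below 0.016 m and (distance between jar_a_mouth and peg0 below 0.016 m or distance between jar_a_mouth and peg1 below 0.016 m or distance between jar_a_mouth and peg2 below 0.016 m) and (distance between jar_b_mouth and peg0 below 0.016 m or distance between jar_b_mouth and peg1 below 0.016 m or distance between jar_b_mouth and peg2 below 0.016 m) and (distance between jar_c_mouth and peg0 below 0.016 m or distance between jar_c_mouth and peg1 below 0.016 m or distance between jar_c_mouth and peg2 below 0.016 m) and (distance between jar_d_mouth and peg0 below 0.016 m or distance between jar_d_mouth and peg1 below 0.016 m or distance between jar_d_mouth and peg2 below 0.016 m)) or (value of joint turret between 4.0688 and 4.3088 rad and distance between any of jar_a_mouth, jar_b_mouth, jar_c_mouth, jar_d_mouth and peg0 below 0.016 m and distance between any of jar_a_mouth, jar_b_mouth, jar_c_mouth, jar_d_mouth and peg1 below 0.016 m and distance between any of jar_a_mouth, jar_b_mouth, jar_c_mouth, jar_d_mouth and peg2 below 0.016 m and distance between any of jar_a_mouth, jar_b_mouth, jar_c_mouth, jar_d_mouth and peg3 below 0.016 m and (distance between jar_a_mouth and peg0 below 0.016 m or distance between jar_a_mouth and peg1 below 0.016 m or distance between jar_a_mouth and peg2 below 0.016 m or distance between jar_a_mouth and peg3 below 0.016 m) and (distance between jar_b_mouth and peg0 below 0.016 m or distance between jar_b_mouth and peg1 below 0.016 m or distance between jar_b_mouth and peg2 below 0.016 m or distance between jar_b_mouth and peg3 below 0.016 m) and (distance between jar_c_mouth and peg0 below 0.016 m or distance between jar_c_mouth and peg1 below 0.016 m or distance between jar_c_mouth and peg2 below 0.016 m or distance between jar_c_mouth and peg3 below 0.016 m) and (distance between jar_d_mouth and peg0 below 0.016 m or distance between jar_d_mouth and peg1 below 0.016 m or distance between jar_d_mouth and peg2 below 0.016 m or distance between jar_d_mouth and peg3 below 0.016 m))) and angle between each of jar_a, jar_b, jar_c, jar_d's own x axis and vertical above 2.98 rad and velocity of joint turret between -0.1 and 0.1 rad/s); the robot touches nothing.
It fails at once if a bystander (glassware, vial, dish, tape roll or spanner) is pushed more than 4 cm from its place (distance of any of beaker_100, beaker_50, flask, bottle, dish, tape, spanner, vial from where it was at the start of the episode above 0.04 m).
It fails at once if a beaker, the flask, the bottle or the vial is tipped over (angle between any of beaker_100, beaker_50, flask, bottle, vial's own z axis and vertical above 0.6 rad).
Of jar_a, jar_b, jar_c, jar_d only 3 to 4 are there at a start; the rules pass over those that are not, and their reading is None.
At some moment in a run one of jar_a, jar_b, jar_c, jar_d may be knocked a few centimetres aside while the robot is not near it.
Once in a run the grip may slacken for a moment while it holds something.
It also fails if it takes over 210 s, if anything falls off the work surface, if the arm or the gripper's body presses on something with over 40 N, if the wrist force passes 120 N, or if a joint passes its speed limit or range.

## Working session

There is one attempt and no reset: what is moved stays moved. The work goes in short steps, Python scripts to look and compute and a tool call to move; the robot and the scene stay as the last step left them, time stands still between calls to the robot, and variables do not carry over. Pictures are saved under pics/ and viewed, at most 14 in all, crops included, and the job is handed in when it is done.

Besides the shell and the picture viewer there is one more tool, called after "Request:" in YAML: its name, and indented under it one key for each argument. servo_tool: Moves the arm, as the interface text tells. Its arguments: {"type":"object","properties":{"commands":{"type":"array"},"squeeze":{"type":"number"}},"required":["commands"]}

```bash
ls; mkdir -p pics
cat > h.py <<'E'
from rig import *
import numpy as np, cv2
from scipy.spatial.transform import Rotation as R
def cam(n):
    c=capture(n); c['K']=np.array([[c['fx'],0,c['cx']],[0,c['fy'],c['cy']],[0,0,1.]]);c['D']=np.array(c['distortion'],float)
    c['R']=cv2.Rodrigues(np.array(c['rvec'],float))[0];c['t']=np.array(c['tvec'],float).reshape(3);return c
def ray(c,uv):
    p=cv2.undistortPoints(np.array(uv,float).reshape(-1,1,2),c['K'],c['D']).reshape(-1,2)
    return -c['R'].T@c['t'], np.c_[p,np.ones(len(p))]@c['R']
def onz(c,uv,z):
    o,d=ray(c,uv); return o+d*((z-o[2])/d[:,2])[:,None]
def cloud(c):
    h,w=c['z_map'].shape; v,u=np.mgrid[:h,:w]; o,d=ray(c,np.c_[u.ravel(),v.ravel()])
    P=(o+d*c['z_map'].reshape(-1,1)).reshape(h,w,3); P[c['z_map']==0]=np.nan; return P
def save(c,f): cv2.imwrite('pics/'+f,cv2.cvtColor(c['pixels'],cv2.COLOR_RGB2BGR))
E
python3 - <<'E'
from h import *
print(sense())
for n in('scene','top'):
    c=cam(n); save(c,n+'0.png'); print(n,-c['R'].T@c['t'],c['R'][2],c['fx'])
    np.savez('/tmp/'+n,P=cloud(c),rgb=c['pixels'])
E
```

```text
pics
{'time_s': 0.0, 'joints': array([ 1.07260468e+00,  3.13452878e-01,  1.49845292e+00,  1.16942779e-05,
        1.33097882e+00, -2.23449500e-01]), 'dq': array([-0.00026185,  0.00068624, -0.00243551,  0.00087672, -0.00330607,
        0.00025533]), 'tau': array([-1.68190341e-03, -4.12250876e+01, -2.59744209e+01, -3.12065185e-04,
        4.05482599e-03,  1.61137058e-05]), 'eef_pos': array([142.33978861, 505.06893852, 230.72763623]), 'ee_rot': array([-2.33373181e-04,  1.36940779e-01,  9.90579025e-01, -6.02383655e-04]), 'force': array([-0.23753451,  0.64140739,  0.23362948]), 'wrist_torque': array([ 0.01052789,  0.02286565, -0.00391902]), 'grip_force': 0.0, 'grip_width': 0.9977207842382363}
scene [-141.33652845 -872.03001348 1099.99322793] [ 0.50532808  0.54019788 -0.67292628] 381.6791721724875
top [ 342.71974127  -67.54566785 1419.48515282] [ 0.17751078  0.00528362 -0.98410467] 362.20469633949347
```

View pics/scene0.png

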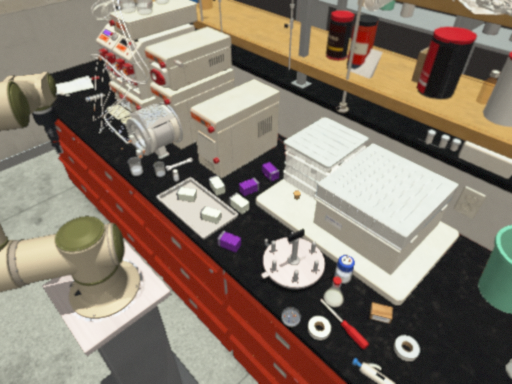

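View pics/top0.png

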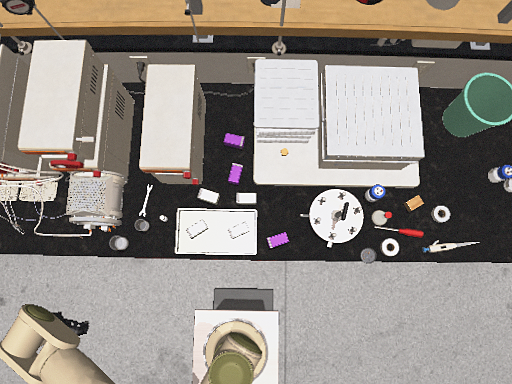

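The top view shows four white jars: (208,196) and (246,198) on the bench, (196,228) and (237,230) in the tray. Three purple look-alikes sit at (234,140), (235,172) and (278,240). The carousel is at (335,216). I'll enlarge this area.

Run:
```python
from h import *
a=cv2.imread('pics/top0.png')[180:264,160:400]; b=cv2.imread('pics/scene0.png')[165:305,150:350]
a=cv2.resize(a,(800,280),interpolation=cv2.INTER_CUBIC); b=cv2.resize(b,(457,320),interpolation=cv2.INTER_CUBIC)
o=np.zeros((600,800,3),np.uint8); o[:280]=a; o[280:,:457]=b; cv2.imwrite('pics/crop0.png',o)
P=np.load('/tmp/top.npz')['P']
# carousel disc
m=(abs(P[...,2]-34)<5); 
for u,v in [(335,216),(208,196),(246,198),(196,228),(237,230),(278,240),(185,248),(305,214),(330,243)]: print((u,v),P[v,u].round())
```

```text
(335, 216) [ 508. -370.   51.]
(208, 196) [580. 118.  37.]
(246, 198) [573. -30.  44.]
(196, 228) [455. 159.  42.]
(237, 230) [450.   2.  39.]
(278, 240) [ 415. -154.   39.]
(185, 248) [379. 206.  -2.]
(305, 214) [ 519. -261.    9.]
(330, 243) [ 406. -353.   32.]
```

View pics/crop0.png

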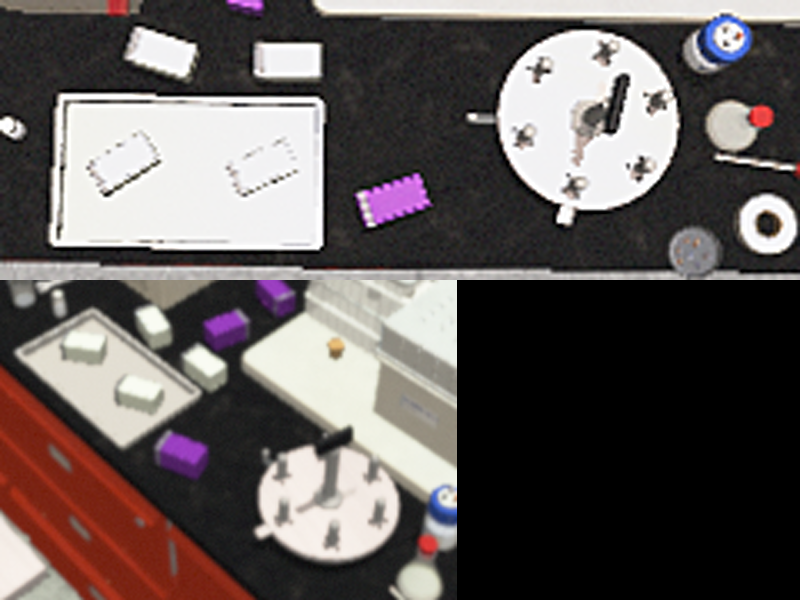

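```bash
cat > meas.py <<'E'
from h import *
def disc(P,rgb):
    # carousel disc ring points on z=34
    m=(abs(P[...,2]-34)<7)&(np.hypot(P[...,0]-512,P[...,1]+362)<135)&(rgb.min(2)>120)
    return P[m]
E
python3 - <<'E'
from h import *
from meas import disc
for n in ('top','scene'):
    z=np.load(f'/tmp/{n}.npz');P=z['P'];rgb=z['rgb'];q=disc(P,rgb)
    m=((abs(P[...,2]-34)<7)&(np.hypot(P[...,0]-512,P[...,1]+362)<135)&(rgb.min(2)>120)).astype(np.uint8)
    # centre from hull of radius<112
    c=np.array([512,-362.])
    for i in range(5):
        s=q[np.hypot(*(q[:,:2]-c).T)<112]; h=cv2.convexHull(s[:,:2].astype(np.float32))[:,0]
        A=np.c_[2*h,np.ones(len(h))]; r=np.linalg.lstsq(A,(h**2).sum(1),rcond=None)[0]; c=r[:2]
    print(n,'disc',c.round(1),np.sqrt(r[2]+c@c).round(1),len(q), np.median(q[:,2]))
    d=q[:,:2]-c; rr=np.hypot(*d.T); t=d[(rr>111)&(rr<128)]; print('tab',np.median(t,0) if len(t) else 0, len(t))
    g=P[(P[...,2]>160)&(P[...,2]<200)&(np.hypot(P[...,0]-c[0],P[...,1]-c[1])<60)]
    print('bar',cv2.minAreaRect(g[:,:2].astype(np.float32)),len(g),np.median(g[:,2]))
    for nm,x,y in [('bl',580,118),('br',573,-30),('tl',455,159),('tr',450,2),('purp',415,-154)]:
        mm=(P[...,2]>30)&(P[...,2]<52)&(np.hypot(P[...,0]-x,P[...,1]-y)<55)
        rc=cv2.minAreaRect(P[mm][:,:2].astype(np.float32)); print(nm,np.round(rc[0],1),np.round(rc[1],1),round(rc[2],1),mm.sum(),np.median(P[mm][:,2]).round(1))
b=cv2.imread('pics/scene0.png')
L=[(187,194),(210,214),(217,186),(239,203),(230,241),(249,187)]
t=[cv2.resize(b[v-16:v+16,u-16:u+16],(256,256),interpolation=cv2.INTER_CUBIC) for u,v in L]
cv2.imwrite('pics/jars0.png',np.vstack([np.hstack(t[:3]),np.hstack(t[3:])]))
E
```

```text
top disc [ 511.5 -377.7] 105.4 1978 33.49983027770918
tab [-108.90871482   23.94493693] 23
bar ((513.0462036132812, -377.03277587890625), (12.54959774017334, 63.538536071777344), 75.55290222167969) 79 176.43786749750961
bl [583.  116.7] [75.2 40.8] 72.4 205 39.8
br [575.6 -31.1] [75.7 40.7] 87.6 201 39.7
tl [453.5 157.1] [41.6 75.2] 32.9 218 42.1
tr [451.3  -2.9] [40.7 74.7] 25.6 213 42.3
purp [ 415.8 -151.7] [39.4 71. ] 19.3 198 40.1
scene disc [ 512.9 -378.1] 104.9 2013 35.99436748966923
tab [120.88364484  22.24625047] 42
bar ((512.3497314453125, -378.9854431152344), (13.777350425720215, 61.310997009277344), 74.52861785888672) 117 177.09727334637614
bl [582.8 119.9] [79.9 40.9] 72.1 138 41.4
br [576.  -28.3] [81.2 46.3] 84.8 165 41.7
tl [454.3 158. ] [45.8 76.8] 32.9 170 43.9
tr [452.9  -2. ] [45.2 75.9] 24.1 192 43.8
purp [ 417.8 -152.3] [45.7 76.3] 21.9 223 41.6
```

View pics/jars0.png

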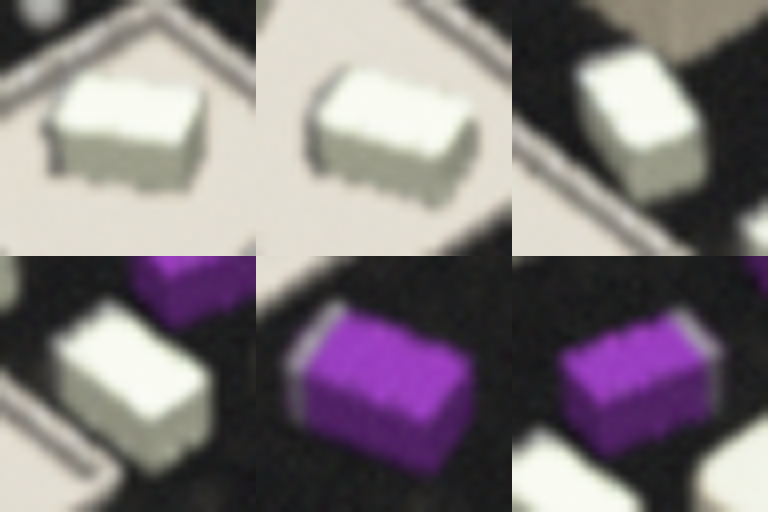

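Run:
```python
from h import *
for n in('top','scene'):
    z=np.load(f'/tmp/{n}.npz');P=z['P'];rgb=z['rgb'].astype(int)
    for nm,x,y,a,zt in [('bl',583,118,72.3),('br',575.8,-30,87),('tl',454,157.5,122.9),('tr',452,-2.5,115)] and [('bl',583,118,72.3,40),('br',575.8,-30,87,40),('tl',454,157.5,122.9,42.4),('tr',452,-2.5,115,42.4)]:
        d=np.array([np.cos(np.radians(a)),np.sin(np.radians(a))]);e=np.array([-d[1],d[0]])
        q=P[...,:2]-[x,y];s=q@d;w=q@e
        m=(abs(w)<15)&(abs(s)<50)&(P[...,2]>-5)&(P[...,2]<60)
        print(n,nm)
        for k in range(-48,48,6):
            mm=m&(s>=k)&(s<k+6)
            if mm.any(): print(f"  {k}:{np.median(rgb[mm],0)} z{np.median(P[...,2][mm]):.0f} min{P[...,2][mm].min():.0f}",end='')
        print()
```

```text
top bl
  -48:[46.5 42.  44.5] z-1 min-4  -42:[75. 74. 65.] z14 min-5  -36:[249.5 249.5 251. ] z41 min36  -30:[244. 244. 245.] z42 min37  -24:[242. 242. 244.] z41 min37  -18:[243. 243. 244.] z40 min35  -12:[242. 242. 244.] z39 min35  -6:[242.5 242.  244. ] z38 min36  0:[243. 242. 244.] z39 min35  6:[243. 242. 244.] z39 min36  12:[243. 242. 244.] z41 min37  18:[244.5 244.  245.5] z42 min37  24:[240.  239.5 242.5] z41 min32  30:[212.5 204.  204. ] z40 min35  36:[210. 203. 202.] z39 min39  42:[144.  139.  142.5] z2 min0
top br
  -48:[34.5 34.5 36. ] z0 min-4  -42:[103.  100.5  95. ] z39 min-1  -36:[244. 243. 247.] z39 min36  -30:[244. 244. 245.] z40 min36  -24:[242.5 242.  244. ] z38 min34  -18:[243. 243. 244.] z41 min39  -12:[242. 242. 244.] z41 min36  -6:[243. 242. 244.] z40 min37  0:[243. 242. 244.] z40 min39  6:[242. 242. 244.] z40 min32  12:[242. 242. 244.] z39 min35  18:[244. 243. 245.] z39 min33  24:[237. 236. 239.] z41 min36  30:[213.5 203.5 204. ] z42 min34  36:[156.5 152.5 157.5] z1 min-5  42:[17. 20. 21.] z-0 min-4
top tl
  -48:[243.  242.5 241. ] z1 min-5  -42:[245. 245. 243.
[... 2297 characters left out ...]
51. 242.] z45 min41  12:[248. 250. 241.] z44 min41  18:[248.5 250.5 241.5] z45 min44  24:[238.5 241.5 229. ] z45 min41  30:[188. 190. 181.] z45 min40  36:[182. 181. 171.] z45 min45  42:[200. 196. 182.] z-0 min-0
scene tr
  -48:[226. 222. 210.] z4 min0  -42:[216. 211. 196.] z7 min1  -36:[169. 171. 153.] z30 min4  -30:[248. 250. 241.] z45 min31  -24:[249. 251. 241.] z45 min42  -18:[249. 251. 242.] z45 min42  -12:[249. 251. 242.] z45 min42  -6:[249. 251. 242.] z46 min43  0:[249. 251. 243.] z46 min44  6:[248.5 250.5 241.5] z46 min11  12:[249. 251. 242.] z44 min43  18:[248.5 250.5 241.5] z44 min40  24:[236.5 239.5 226. ] z45 min41  30:[188.  188.  178.5] z47 min42  36:[179.5 176.5 168.5] z43 min5
```

The band and mouth are at the +y end of all four white jars: the grey band shows there, and the visible -y end faces are closed. I'll plan the bar grip now.

```bash
cat > plan.py <<'E'
from h import *
def Rq(q): return R.from_quat([q[1],q[2],q[3],q[0]])
def tool(az,phi,roll=0):
    """tool z points to azimuth az(deg), depressed phi from horizontal(90=down); y axis horizontal = az-90+... , roll 180 flips y"""
    a,f=np.radians([az,phi]); z=np.array([np.cos(f)*np.cos(a),np.cos(f)*np.sin(a),-np.sin(f)])
    y=np.array([-np.sin(a),np.cos(a),0])*(1 if roll==0 else -1); return R.from_matrix(np.c_[np.cross(y,z),y,z])
def rows(p0,R0,p1,R1,vmax=41,amax=6.,n=None):
    rel=R0.inv()*R1; w=rel.as_rotvec(degrees=True); p=R0.inv().apply(np.array(p1)-p0)
    N=n or int(max(np.ceil(np.abs(w).max()/amax),np.ceil(np.linalg.norm(p)/vmax),1))
    while True:
        d=R.from_rotvec(w/N,degrees=True); S=np.eye(3); M=np.zeros((3,3)); 
        for k in range(N): M+=S; S=S@d.as_matrix()
        dp=np.linalg.solve(M,p)
        if np.abs(dp).max()<41.5 and np.linalg.norm(dp)<41.6: break
        N+=1
    dp=np.round(dp/1000,4); ww=np.round(w/N/6,3)
    pp=np.array(p0,float);RR=R0;path=[]
    for k in range(N):
        pp=pp+RR.apply(dp*1000);RR=RR*R.from_rotvec(ww*6,degrees=True);path.append(pp.round().astype(int).tolist())
    print(f'N={N} [{dp.tolist()},{ww.tolist()}] path',path[::3],'end',pp.round(1)); return pp,RR
def now():
    s=sense(); return np.array(s['eef_pos']),Rq(s['ee_rot']),s
E
python3 - <<'E'
import rig; print([x for x in dir(rig) if not x.startswith('_')]); print(getattr(rig,'grip_depth',None))
from plan import *
print(sense().keys())
c=cam('top'); print('pin',onz(c,[[301.5,215.5],[305,214]],26))
p,r,s=now()
# R now vs tool()
print(r.as_matrix().round(3))
R1=tool(165.5-180,90); print(R1.as_matrix().round(3))
p1,r1=rows(p,r,[330,300,280],r); p1,r1=rows(p1,r1,[512,-378,260],R1);
E
```

```text
['PlanningError', 'capture', 'finish_job', 'grip_depth', 'sense']
18.700000000000003
dict_keys(['time_s', 'joints', 'dq', 'tau', 'eef_pos', 'ee_rot', 'force', 'wrist_torque', 'grip_force', 'grip_width'])
pin [[ 510.82465095 -245.179518     26.        ]
 [ 516.87584817 -258.79092292   26.        ]]
[[-0.962  0.271 -0.   ]
 [ 0.271  0.962 -0.001]
 [ 0.    -0.001 -1.   ]]
[[-0.968  0.25   0.   ]
 [ 0.25   0.968 -0.   ]
 [-0.     0.    -1.   ]]
N=7 [[-0.0337, -0.0209, -0.007],[0.0, 0.0, 0.0]] path [[169, 476, 238], [249, 388, 259], [330, 300, 280]] end [329.8 300.4 280. ]
N=18 [[-0.0196, -0.0337, 0.0011],[-0.0, -0.0, -0.012]] path [[339, 263, 279], [369, 149, 276], [399, 36, 272], [429, -77, 269], [460, -189, 266], [491, -302, 263]] end [ 511.9 -377.3  260.6]
```

Request:
servo_tool:
  commands:
    - [-1, [-0.0337, -0.0209, -0.007], [0, 0, 0]]
    - [-1, [-0.0337, -0.0209, -0.007], [0, 0, 0]]
    - [-1, [-0.0337, -0.0209, -0.007], [0, 0, 0]]
    - [-1, [-0.0337, -0.0209, -0.007], [0, 0, 0]]
    - [-1, [-0.0337, -0.0209, -0.007], [0, 0, 0]]
    - [-1, [-0.0337, -0.0209, -0.007], [0, 0, 0]]
    - [-1, [-0.0337, -0.0209, -0.007], [0, 0, 0]]
  squeeze: 60

```text
time_s: 0.73
eef_pos: [330.6, 298.8, 280.6]
ee_rot: [-0.0, 0.137, 0.991, 0.0]
force: [0.2, 0.2, 0.0]
grip_width: 0.998
grip_force: 0.0
```

Request:
servo_tool:
  commands:
    - [-1, [-0.0196, -0.0337, 0.001], [0, 0, -0.01]]
    - [-1, [-0.0196, -0.0337, 0.001], [0, 0, -0.01]]
    - [-1, [-0.0196, -0.0337, 0.001], [0, 0, -0.01]]
    - [-1, [-0.0196, -0.0337, 0.001], [0, 0, -0.01]]
    - [-1, [-0.0196, -0.0337, 0.001], [0, 0, -0.01]]
    - [-1, [-0.0196, -0.0337, 0.001], [0, 0, -0.01]]
    - [-1, [-0.0196, -0.0337, 0.001], [0, 0, -0.01]]
    - [-1, [-0.0196, -0.0337, 0.001], [0, 0, -0.01]]
    - [-1, [-0.0196, -0.0337, 0.001], [0, 0, -0.01]]

```text
time_s: 1.48
eef_pos: [418.6, -40.9, 271.2]
ee_rot: [0.0, 0.132, 0.991, 0.0]
force: [0.7, 0.1, 0.4]
grip_width: 1.002
grip_force: 0.0
```

Request:
servo_tool:
  commands:
    - [-1, [-0.0196, -0.0337, 0.001], [0, 0, -0.01]]
    - [-1, [-0.0196, -0.0337, 0.001], [0, 0, -0.01]]
    - [-1, [-0.0196, -0.0337, 0.001], [0, 0, -0.01]]
    - [-1, [-0.0196, -0.0337, 0.001], [0, 0, -0.01]]
    - [-1, [-0.0196, -0.0337, 0.001], [0, 0, -0.01]]
    - [-1, [-0.0196, -0.0337, 0.001], [0, 0, -0.01]]
    - [-1, [-0.0196, -0.0337, 0.001], [0, 0, -0.01]]
    - [-1, [-0.0196, -0.0337, 0.001], [0, 0, -0.01]]
    - [-1, [-0.0196, -0.0337, 0.001], [0, 0, -0.01]]

```text
time_s: 2.23
eef_pos: [510.9, -379.3, 261.8]
ee_rot: [-0.0, 0.128, 0.992, 0.0]
force: [0.6, 0.3, 0.7]
grip_width: 1.001
grip_force: 0.0
```

Run:
```python
from plan import *
p,r,s=now(); print(p,r.as_matrix().round(3).tolist(),s['joints'].round(3),s['time_s'],s['force'])
p,r=rows(p,r,[512,-378,152],tool(165.5-180,90))
```

```text
[ 510.87021164 -379.29658706  261.81029756] [[-0.967, 0.253, -0.0], [0.253, 0.967, 0.001], [0.001, 0.0, -1.0]] [-0.822  0.553  1.065  0.     1.524 -2.137] 2.2333 [0.63551627 0.29680204 0.66083229]
N=3 [[-0.0003, 0.0005, 0.0366],[0.001, -0.002, -0.01]] path [[511, -379, 225]] end [ 512.1 -378.   152. ]
```

Request:
servo_tool:
  commands:
    - [-1, [-0.0003, 0.0005, 0.0385], [0, 0, 0]]
    - [-1, [-0.0003, 0.0005, 0.0385], [0, 0, 0]]
    - [-1, [-0.0003, 0.0005, 0.0385], [0, 0, 0]]
    - [1, [0, 0, 0], [0, 0, 0]]
    - [1, [0, 0, 0], [0, 0, 0]]
    - [1, [0, 0, 0], [0, 0, 0]]
    - [1, [0, 0, 0], [0, 0, 0]]
    - [1, [0, 0, 0], [0, 0, 0]]
    - [1, [0, 0, 0], [0, 0, 0]]
    - [1, [0, 0, 0], [0, 0, 0]]

```text
time_s: 3.07
eef_pos: [512.5, -377.8, 149.9]
ee_rot: [0.002, 0.128, 0.992, -0.002]
force: [-3.0, -3.8, 8.9]
grip_width: 0.132
grip_force: 90.6
```

Request:
servo_tool:
  commands:
    - [1, [0, 0, 0], [0, 0, 0]]
    - [1, [0, 0, 0], [0, 0, 0]]

```text
time_s: 3.23
eef_pos: [512.6, -377.8, 149.9]
ee_rot: [0.002, 0.128, 0.992, -0.002]
force: [-2.4, -3.1, 8.7]
grip_width: 0.124
grip_force: 90.6
```

Request:
servo_tool:
  commands:
    - [1, [0, 0, -0.001], [0, 0, 0.5]]
    - [1, [0, 0, 0], [0, 0, 0.8]]
    - [1, [0, 0, 0], [0, 0, 0.9]]
    - [1, [0, 0, 0], [0, 0, 0.9]]
    - [1, [0, 0, 0], [0, 0, 0.9]]
    - [1, [0, 0, 0], [0, 0, 0.9]]
    - [1, [0, 0, 0], [0, 0, 0.9]]
    - [1, [0, 0, 0], [0, 0, 0.9]]
    - [1, [0, 0, 0], [0, 0, 0.9]]
    - [1, [0, 0, 0], [0, 0, 0.9]]

```text
time_s: 4.07
eef_pos: [513.5, -376.6, 149.9]
ee_rot: [0.003, 0.544, 0.839, -0.0]
force: [5.5, 0.0, 3.4]
grip_width: 0.13
grip_force: 89.0
```

Request:
servo_tool:
  commands:
    - [1, [0, 0, 0], [0, 0, 0.9]]
    - [1, [0, 0, 0], [0, 0, 0.9]]
    - [1, [0, 0, 0], [0, 0, 0.9]]
    - [1, [0, 0, 0], [0, 0, 0.9]]
    - [1, [0, 0, 0], [0, 0, 0.5]]
    - [1, [0, 0, 0], [0, 0, 0]]
    - [1, [0, 0, 0], [0, 0, 0]]

```text
time_s: 4.65
eef_pos: [514.2, -376.5, 149.9]
ee_rot: [0.003, 0.709, 0.706, 0.001]
force: [10.8, -0.1, 1.3]
grip_width: 0.13
grip_force: 87.7
```

Request:
servo_tool:
  commands:
    - [-1, [0, 0, 0], [0, 0, 0]]
    - [-1, [0, 0, 0], [0, 0, 0]]
    - [-1, [0, 0, 0], [0, 0, 0]]
    - [-1, [0, 0, 0], [0, 0, 0]]
    - [-1, [0, 0, -0.035], [0, 0, 0]]
    - [-1, [0, 0, -0.035], [0, 0, 0]]
    - [-1, [0, 0, -0.035], [0, 0, 0]]
    - [-1, [-0.03, 0, -0.03], [0, 0, 0]]
    - [-1, [-0.04, 0, 0], [0, 0, 0]]
    - [-1, [-0.04, 0, 0], [0, 0, 0]]

```text
time_s: 5.48
eef_pos: [511.8, -486.7, 285.5]
ee_rot: [0.002, 0.708, 0.706, -0.0]
force: [0.6, 0.0, -0.0]
grip_width: 0.999
grip_force: 0.0
```

Run:
```python
from plan import *
p,r,s=now(); print(p,r.as_matrix().round(3).tolist(),s['joints'].round(3),s['time_s'],s['force'])
```

```text
[ 511.77970287 -486.6588304   285.53759321] [[0.003, 1.0, 0.003], [1.0, -0.003, -0.004], [-0.004, 0.003, -1.0]] [-0.926  0.741  0.693 -0.     1.703 -0.922] 5.4833 [ 0.59393268  0.04932475 -0.02822311]
```

```bash
cat > kin.py <<'E'
from plan import *
from scipy.optimize import least_squares
S=[([1.0726,.31345,1.49845,0,1.33098,-.22345],[142.34,505.07,230.73]),([-.822,.553,1.065,0,1.524,-2.137],[510.87,-379.3,261.81]),([-.926,.741,.693,0,1.703,-.922],[511.78,-486.66,285.54])]
lo=np.array([-2.94,-.97,.19,-1.23,.02,-2.88]);hi=np.array([2.94,2.17,2.56,4.37,3.11,2.88])
def fk(q,P,s4=1):
    h,L1,L2,Lt,d=P; rz=lambda a:R.from_euler('z',a); ry=lambda a:R.from_euler('y',a)
    A=rz(q[0]);p=A.apply([0,d,h]);A=A*ry(q[1]);p=p+A.apply([0,0,L1]);A=A*ry(q[2]);p=p+A.apply([0,0,L2]);w=p
    A=A*rz(s4*q[3])*ry(q[4]);p=p+A.apply([0,0,Lt]);A=A*rz(q[5]+np.pi/2);return p,A,w
def ik(p,Rt,P,s4=1):
    best=[]
    rng=np.random.default_rng(0)
    for k in range(12):
        q0=lo+(hi-lo)*rng.random(6); q0[0]=np.arctan2(p[1],p[0])
        f=lambda q:np.r_[(fk(q,P,s4)[0]-p)/100,(fk(q,P,s4)[1].inv()*Rt).as_rotvec()]
        r=least_squares(f,np.clip(q0,lo+.01,hi-.01),bounds=(lo,hi))
        if r.cost<1e-6: best.append(r.x)
    return best
E
python3 - <<'E'
from kin import *
g=lambda P:np.concatenate([fk(q,[P[0],P[1],P[2],0,P[3]])[0]-p for q,p in S])
r=least_squares(g,[200,450,450,116]);print(r.x,r.fun.round(1))
E
```

```text
[-109.85881746  458.82331057  386.15290628  116.27899047] [ 2.3  4.2  3.7  0.9 -0.6  0.5 -2.8  3.3 -4.2]
```

Run:
```python
from plan import *
P=np.load('/tmp/top.npz')['P']; Q=np.load('/tmp/scene.npz')['P']
A=np.vstack([P.reshape(-1,3),Q.reshape(-1,3)]);A=A[~np.isnan(A[:,0])]
for y in range(-250,300,25):
    m=(A[:,1]>y)&(A[:,1]<y+25)&(A[:,2]>50)&(A[:,0]>450)&(A[:,0]<900); b=A[m]
    print(y, [ (zz, b[b[:,2]>zz][:,0].min().round() if (b[:,2]>zz).any() else None) for zz in (50,100,200)])
p,r,s=now()
p,r=rows(p,r,[500,-300,330],r);p,r=rows(p,r,[550,-90,300],tool(87,45,180))
```

```text
-250 [(50, np.float64(791.0)), (100, np.float64(791.0)), (200, np.float64(791.0))]
-225 [(50, np.float64(791.0)), (100, np.float64(791.0)), (200, np.float64(791.0))]
-200 [(50, np.float64(746.0)), (100, np.float64(789.0)), (200, np.float64(789.0))]
-175 [(50, np.float64(744.0)), (100, np.float64(788.0)), (200, np.float64(789.0))]
-150 [(50, np.float64(787.0)), (100, np.float64(787.0)), (200, np.float64(790.0))]
-125 [(50, np.float64(789.0)), (100, np.float64(789.0)), (200, np.float64(790.0))]
-100 [(50, np.float64(788.0)), (100, np.float64(788.0)), (200, np.float64(790.0))]
-75 [(50, np.float64(791.0)), (100, np.float64(791.0)), (200, np.float64(791.0))]
-50 [(50, None), (100, None), (200, None)]
-25 [(50, None), (100, None), (200, None)]
0 [(50, None), (100, None), (200, None)]
25 [(50, None), (100, None), (200, None)]
50 [(50, None), (100, None), (200, None)]
75 [(50, None), (100, None), (200, None)]
100 [(50, None), (100, None), (200, None)]
125 [(50, np.float64(599.0)), (100, np.float64(599.0)), (200, np.float64(599.0))]
150 [(50, np.float64(597.0)), (100, np.float64(597.0)), (200, np.float64(597.0))]
175 [(50, np.float64(617.0)), (100, np.float64(617.0)), (200, np.float64(617.0))]
200 [(50, np.float64(615.0)), (100, np.float64(615.0)), (200, np.float64(615.0))]
225 [(50, np.float64(617.0)), (100, np.float64(617.0)), (200, np.float64(617.0))]
250 [(50, np.float64(616.0)), (100, np.float64(616.0)), (200, np.float64(616.0))]
275 [(50, np.float64(486.0)), (100, np.float64(617.0)), (200, np.float64(617.0))]
N=5 [[0.0373, -0.0025, -0.009],[0.0, 0.0, 0.0]] path [[509, -449, 294], [502, -337, 321]] end [ 499.8 -299.9  329.8]
N=8 [[0.0242, 0.0056, 0.0127],[-0.02, 0.942, 0.057]] path [[505, -276, 317], [524, -198, 294], [543, -117, 294]] end [550.1 -90.2 299.9]
```

Request:
servo_tool:
  commands:
    - [-1, [0.0373, -0.0025, -0.009], [0, 0, 0]]
    - [-1, [0.0373, -0.0025, -0.009], [0, 0, 0]]
    - [-1, [0.0373, -0.0025, -0.009], [0, 0, 0]]
    - [-1, [0.0373, -0.0025, -0.009], [0, 0, 0]]
    - [-1, [0.0373, -0.0025, -0.009], [0, 0, 0]]

```text
time_s: 5.9
eef_pos: [499.4, -297.6, 327.3]
ee_rot: [-0.0, 0.709, 0.705, -0.0]
force: [0.8, -0.4, 0.9]
grip_width: 0.997
grip_force: 0.0
```

Request:
servo_tool:
  commands:
    - [-1, [0.0242, 0.0056, 0.0127], [-0.02, 0.94, 0.06]]
    - [-1, [0.0242, 0.0056, 0.0127], [-0.02, 0.94, 0.06]]
    - [-1, [0.0242, 0.0056, 0.0127], [-0.02, 0.94, 0.06]]
    - [-1, [0.0242, 0.0056, 0.0127], [-0.02, 0.94, 0.06]]
    - [-1, [0.0242, 0.0056, 0.0127], [-0.02, 0.94, 0.06]]
    - [-1, [0.0242, 0.0056, 0.0127], [-0.02, 0.94, 0.06]]
    - [-1, [0.0242, 0.0056, 0.0127], [-0.02, 0.94, 0.06]]
    - [-1, [0.0242, 0.0056, 0.0127], [-0.02, 0.94, 0.06]]

```text
time_s: 6.57
eef_pos: [550.7, -88.5, 297.9]
ee_rot: [-0.267, 0.671, 0.633, 0.279]
force: [0.2, 0.5, -0.7]
grip_width: 1.003
grip_force: 0.0
```

Run:
```python
from kin import *
p,r,s=now(); print(p,r.as_matrix().round(3).tolist(),s['joints'].round(4).tolist())
Q=[np.array(q) for q,_ in S]+[s['joints']]; X=[np.array(x) for _,x in S]+[p]
for s4 in(1,-1):
  def g(P): return np.concatenate([fk(q,P[:5],s4)[0]-x+0*P[5] for q,x in zip(Q,X)])
  o=least_squares(g,[200,450,450,300,116,0]);print(s4,o.x.round(1),o.fun.round(1))
  print((fk(Q[-1],o.x[:5],s4)[1].inv()*r).as_rotvec().round(3))
  for nm,pp,RR in [(f'place az{az} dep{dep} roll{ro}',[515+0*az,-296,90+z],tool(az,dep,ro)) for az in(-90,-60,-30,0) for dep in(45,) for ro in(0,180) for z in(0,60)]:
    b=ik(np.array(pp),RR,o.x[:5],s4); print(nm,[x.round(2).tolist() for x in b[:2]])
np.save('/tmp/kp.npy',o.x)
```

```text
[550.72722317 -88.47826873 297.89385386] [[0.043, 0.998, 0.037], [0.701, -0.057, 0.711], [0.712, -0.005, -0.702]] [-0.6562, 0.4979, 1.2536, 0.6548, 1.8462, -0.5645]
1 [150.2 455.6 386.6 258.  115.9   0. ] [ 2.2  3.2  2.6 -0.3  0.2 -0.1 -3.5  3.5 -4.5  3.2 -1.   2. ]
[-0.  0. -0.]
place az-90 dep45 roll0 [[-0.44, 0.54, 1.79, -1.13, 0.79, 0.4], [-0.44, 0.54, 1.79, -1.13, 0.79, 0.4]]
place az-90 dep45 roll0 [[-0.44, 0.46, 1.74, -1.02, 0.85, 0.23], [-0.44, 0.46, 1.74, -1.02, 0.85, 0.23]]
place az-90 dep45 roll180 [[-0.44, 0.54, 1.79, -1.13, 0.79, -2.75], [-0.44, 0.54, 1.79, -1.13, 0.79, -2.75]]
place az-90 dep45 roll180 []
place az-60 dep45 roll0 []
place az-60 dep45 roll0 [[-0.58, 0.31, 1.98, -1.2, 0.35, -0.05], [-0.58, 0.31, 1.98, -1.2, 0.35, -0.05]]
place az-60 dep45 roll180 []
place az-60 dep45 roll180 []
place az-30 dep45 roll0 [[-0.81, 0.35, 2.13, 2.05, 0.22, 2.45], [-0.81, 0.35, 2.13, 2.05, 0.22, 2.45]]
place az-30 dep45 roll0 []
place az-30 dep45 roll180 [[-0.81, 0.35, 2.13, 2.05, 0.22, -0.69], [-0.81, 0.35, 2.13, 2.05, 0.22, -0.69]]
place az-30 dep45 roll180 [[-0.81, 0.24, 2.07,
[... 1447 characters left out ...]
], [-0.76, 0.68, 1.39, -0.52, 0.34, -2.23]]
place az-30 dep45 roll0 [[-0.76, 0.63, 1.3, -0.37, 0.48, -2.07], [-0.76, 0.63, 1.3, -0.37, 0.48, -2.07]]
place az-30 dep45 roll180 [[-0.76, 0.68, 1.39, -0.52, 0.34, 0.91], [-0.76, 0.68, 1.39, -0.52, 0.34, 0.91]]
place az-30 dep45 roll180 [[-0.76, 0.63, 1.3, -0.37, 0.48, 1.07], [-0.76, 0.63, 1.3, -0.37, 0.48, 1.07]]
place az0 dep45 roll0 []
place az0 dep45 roll0 [[-0.74, 0.62, 1.31, -0.78, 0.74, -2.78], [-0.74, 0.62, 1.31, -0.78, 0.74, -2.78]]
place az0 dep45 roll180 [[-0.74, 0.67, 1.41, -0.92, 0.64, 0.19], [-0.74, 0.67, 1.41, -0.92, 0.64, 0.19]]
place az0 dep45 roll180 [[-0.74, 0.62, 1.31, -0.78, 0.74, 0.36], [-0.74, 0.62, 1.31, -0.78, 0.74, 0.36]]
```

Run:
```python
from kin import *
K=[150.2,455.6,386.6,258.,115.9]
for az in(-75,-90,-105,-120):
  for dep in(45,52,58):
    o=[]
    for gz in(76,135):
      R1=tool(az,dep); t=R1.as_matrix()[:,2]; b=ik(np.array([515,-297,gz])-7*np.r_[t[:2],0]+18.7*t,R1,K); o.append(b[0].round(2).tolist() if b else None)
    print(az,dep,o)
for nm,x,y,a in [('bl',583,118.3,72.3),('br',575.8,-30,87),('tl',454,157.5,122.9),('tr',452,-2.5,115)]:
    for phi in (45,38,32):
      R1=tool(a,phi,180);t=R1.as_matrix()[:,2];b=ik(np.array([x,y,28])-np.r_[5*np.cos(np.radians(a)),5*np.sin(np.radians(a)),0]+18.7*t,R1,K);print(nm,phi,[q.round(2).tolist() for q in b[:1]])
```

```text
-75 45 [None, [-0.51, 0.43, 1.89, -1.21, 0.57, 0.21]]
-75 52 [[-0.54, 0.51, 1.88, -1.11, 0.5, 0.14], [-0.54, 0.42, 1.83, -0.91, 0.57, -0.1]]
-75 58 [[-0.57, 0.51, 1.84, -0.82, 0.51, -0.16], [-0.57, 0.42, 1.78, -0.67, 0.61, -0.34]]
-90 45 [[-0.45, 0.59, 1.8, -1.19, 0.75, 0.47], [-0.45, 0.5, 1.76, -1.07, 0.81, 0.29]]
-90 52 [[-0.49, 0.57, 1.77, -0.98, 0.71, 0.25], [-0.49, 0.48, 1.72, -0.87, 0.79, 0.09]]
-90 58 [[-0.53, 0.56, 1.74, -0.79, 0.7, 0.05], [-0.53, 0.48, 1.69, -0.69, 0.8, -0.08]]
-105 45 [[-0.43, 0.66, 1.66, -1.01, 0.97, 0.5], [-0.43, 0.58, 1.62, -0.95, 1.04, 0.38]]
-105 52 [[-0.47, 0.63, 1.65, -0.86, 0.91, 0.36], [-0.47, 0.56, 1.6, -0.8, 1.0, 0.25]]
-105 58 [[-0.5, 0.61, 1.64, -0.73, 0.89, 0.23], [-0.5, 0.54, 1.58, -0.67, 0.98, 0.13]]
-120 45 [[-0.43, 0.74, 1.51, -0.87, 1.17, 0.57], [-0.43, 0.66, 1.47, -0.84, 1.25, 0.47]]
-120 52 [[-0.46, 0.7, 1.52, -0.76, 1.11, 0.48], [-0.46, 0.63, 1.47, -0.72, 1.2, 0.39]]
-120 58 [[-0.5, 0.67, 1.52, -0.65, 1.06, 0.39], [-0.5, 0.61, 1.47, -0.62, 1.16, 0.3]]
bl 45 [[-0.31, 0.68, 1.81, 1.03, 0.97, -0.75]]
bl 38 [[-0.35, 0.71, 1.83, 1.13, 1.06, -0.87]]
bl 32 [[-0.37, 0.75, 1.84, 1.2, 1.14, -0.96]]
br 45 [[-0.54, 0.78, 1.59, 0.71, 1.29, -0.87]]
br 38 [[-0.57, 0.83, 1.57, 0.77, 1.38, -0.93]]
br 32 [[-0.59, 0.87, 1.56, 0.82, 1.46, -0.96]]
tl 45 [[-0.19, 0.7, 1.76, 0.55, 1.33, -1.09]]
tl 38 [[-0.22, 0.75, 1.73, 0.59, 1.42, -1.12]]
tl 32 [[-0.24, 0.8, 1.71, 0.63, 1.5, -1.15]]
tr 45 [[-0.51, 0.7, 1.76, 0.44, 1.38, -1.19]]
tr 38 [[-0.53, 0.76, 1.72, 0.47, 1.48, -1.21]]
tr 32 [[-0.54, 0.81, 1.69, 0.49, 1.57, -1.23]]
```

```bash
cat >> plan.py <<'E'
def pickpose(c,a,gz,s=5,phi=38):
    m=np.array([np.cos(np.radians(a)),np.sin(np.radians(a)),0]); R1=tool(a,phi,180);t=R1.as_matrix()[:,2]
    return np.array([c[0],c[1],gz])-s*m+18.7*t,R1,t
E
python3 - <<'E'
from plan import *
P=np.load('/tmp/top.npz')['P'];print([P[v,270].round().tolist() for v in range(176,192,3)])
p,r,s=now()
g,R1,t=pickpose([575.8,-29.5],87,27); print(g,t)
p,r=rows(p,r,g-80*t,R1); p,r=rows(p,r,g,R1)
E
```

```text
[[664.0, -122.0, 33.0], [653.0, -122.0, 27.0], [641.0, -122.0, 26.0], [634.0, -123.0, 2.0], [622.0, -123.0, 2.0], [610.0, -123.0, 2.0]]
[576.30953246 -19.77754148  15.48713041] [ 0.0412413   0.78693081 -0.61566148]
N=6 [[-0.0282, 0.0038, 0.0268],[0.0, 0.183, -0.01]] path [[554, -89, 259], [565, -88, 142]] end [573.2 -82.8  64.6]
N=2 [[0.0001, -0.0001, 0.04],[0.0, -0.0, -0.001]] path [[575, -51, 40]] end [576.3 -19.7  15.5]
```

Request:
servo_tool:
  commands:
    - [-1, [-0.0282, 0.0038, 0.0268], [0, 0.183, -0.01]]
    - [-1, [-0.0282, 0.0038, 0.0268], [0, 0.183, -0.01]]
    - [-1, [-0.0282, 0.0038, 0.0268], [0, 0.183, -0.01]]
    - [-1, [-0.0282, 0.0038, 0.0268], [0, 0.183, -0.01]]
    - [-1, [-0.0282, 0.0038, 0.0268], [0, 0.183, -0.01]]
    - [-1, [-0.0282, 0.0038, 0.0268], [0, 0.183, -0.01]]
    - [-1, [0, 0, 0.02], [0, 0, 0]]
    - [-1, [0, 0, 0.02], [0, 0, 0]]
    - [-1, [0, 0, 0.02], [0, 0, 0]]
    - [-1, [0, 0, 0.018], [0, 0, 0]]
  squeeze: 40

```text
time_s: 7.4
eef_pos: [576.3, -23.2, 15.9]
ee_rot: [-0.301, 0.652, 0.619, 0.317]
force: [-9.8, -23.5, 63.5]
grip_width: 0.999
grip_force: 31.9
```

Run:
```python
from plan import *
p,r,s=now(); print(p,s['force'],s['joints'].round(2))
g,R1,t=pickpose([575.8,-29.5],87,27); rows(p,r,g,R1)
c=cam('scene'); save(c,'s1.png'); d=cam('top'); 
a=cv2.resize(cv2.cvtColor(c['pixels'],6-2)[150:300,160:360],(600,450),interpolation=cv2.INTER_CUBIC) if 0 else None
b=cv2.cvtColor(c['pixels'],cv2.COLOR_RGB2BGR)[140:310,150:350]; cv2.imwrite('pics/s1c.png',cv2.resize(b,(700,595),interpolation=cv2.INTER_CUBIC))
```

```text
[576.25131447 -23.17551114  15.89013128] [ -9.83027943 -23.47099489  63.47204333] [-0.57  0.89  1.46  0.76  1.42 -0.89]
N=1 [[0.0018, -0.0001, 0.0029],[-0.005, 0.037, 0.003]] path [[576, -20, 16]] end [576.3 -19.8  15.5]
```

View pics/s1c.png

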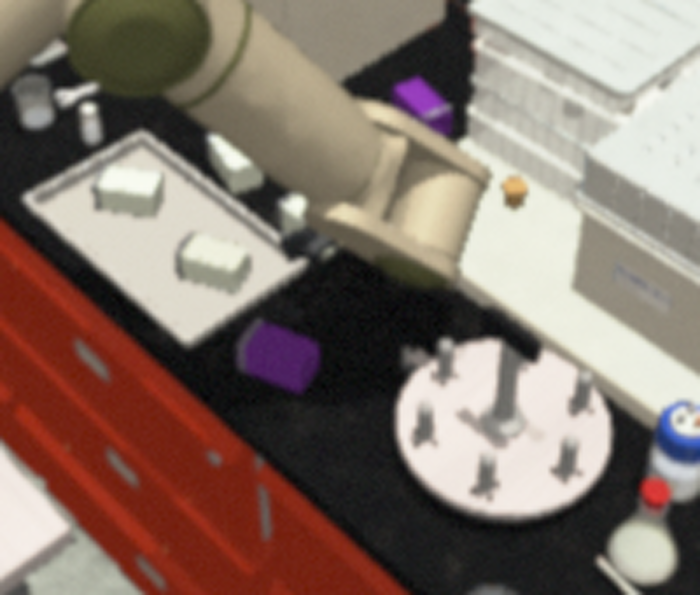

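The view shows the gripper straddling the br jar at about (300,230) in the crop. The 63 N upward force is probably the -x finger sitting on the tray rim. I'll back off and measure the rim.

Request:
servo_tool:
  commands:
    - [-1, [0, 0, -0.02], [0, 0, 0]]
    - [-1, [0, 0, -0.02], [0, 0, 0]]
    - [-1, [0, 0, -0.03], [0, 0, 0]]

```text
time_s: 7.75
eef_pos: [572.9, -77.9, 59.4]
ee_rot: [-0.301, 0.652, 0.62, 0.316]
force: [0.6, -0.5, 0.4]
grip_width: 1.003
grip_force: 0.0
```

Run:
```python
from plan import *
p,r,s=now(); print(p,s['force'],s['joints'].round(2))
for n in('top','scene'):
    z=np.load(f'/tmp/{n}.npz');P=z['P'];rgb=z['rgb']
    for y0 in(-30,0,30,80):
        m=(abs(P[...,1]-y0)<8)&(P[...,0]>500)&(P[...,0]<560)&(P[...,2]<35); q=P[m];b=rgb[m].min(1);i=np.argsort(q[:,0]); print(n,y0,[(int(q[k,0]),int(q[k,2]),int(b[k])) for k in i][::3])
```

```text
[572.89104439 -77.93899138  59.35240251] [ 0.59415483 -0.52477682  0.39188559] [-0.65  0.84  1.39  0.71  1.54 -0.86]
top -30 [(500, 4, 242), (500, 0, 241), (504, 2, 242), (507, 3, 242), (508, 1, 242), (512, 3, 242), (516, 3, 242), (520, 2, 247), (520, -1, 246), (524, 1, 255), (527, 10, 51), (529, 22, 255), (530, 16, 255), (533, 18, 249), (539, 2, 0), (541, -6, 9), (544, -3, 31), (548, 0, 35), (551, 6, 27), (552, -4, 26), (556, 1, 60), (556, -3, 59)]
top 0 [(500, 0, 243), (503, 7, 241), (503, 3, 241), (508, 0, 242), (511, 5, 242), (515, 1, 242), (516, 0, 242), (519, 4, 245), (523, 0, 252), (526, 8, 128), (528, -3, 119), (529, 17, 255), (533, 20, 255), (539, 0, 4), (540, -7, 16), (544, -3, 35), (547, 0, 29), (551, 4, 20), (552, -2, 26), (555, 28, 85), (556, 25, 114)]
top 30 [(502, 6, 242), (503, 0, 242), (507, 0, 242), (510, 6, 241), (515, 2, 242), (515, -2, 242), (519, 3, 247), (522, 3, 255), (523, -2, 255), (527, -1, 35), (528, 21, 248), (532, 21, 255), (532, 18, 255), (539, 0, 4), (543, 0, 28), (543, -1, 34), (547, 0, 40), (551, 0, 49), (551, -4, 36), (555, 0, 42), (559, 0, 46)]
top
[... 584 characters left out ...]
19), (559, 0, 98)]
scene 0 [(501, -787, 16), (506, 2, 208), (511, 5, 209), (515, 5, 210), (519, 4, 209), (525, 4, 181), (527, 8, 131), (529, 14, 136), (529, 3, 145), (530, 19, 169), (532, 22, 160), (547, 6, 116), (555, 2, 76), (557, 34, 151), (558, 15, 118), (558, 17, 94), (559, 33, 135)]
scene 30 [(501, 0, 216), (504, 1, 209), (509, 4, 210), (511, 6, 210), (515, 5, 209), (519, 3, 210), (522, 3, 204), (527, 0, 185), (528, 4, 150), (529, 10, 129), (531, 22, 178), (548, 3, 109), (552, 1, 73)]
scene 80 [(500, 7, 210), (508, 4, 211), (512, 2, 211), (517, 6, 208), (521, 4, 204), (527, 16, 138), (529, 20, 164), (531, 9, 138), (531, 4, 135), (534, 24, 133), (550, 4, 77), (553, 4, 49), (558, 3, 65)]
```

Run:
```python
from plan import *
p,r,s=now()
g,R1,t=pickpose([576.6,-29.5],87,37); print(g)
p,r=rows(p,r,g-60*t,R1); p,r=rows(p,r,g,R1)
```

```text
[577.10953246 -19.77754148  25.48713041]
N=1 [[0.0092, 0.0012, 0.0068],[-0.026, 0.035, 0.001]] path [[575, -67, 62]] end [574.6 -67.   62.4]
N=2 [[0.0, -0.0, 0.03],[0.0, 0.0, 0.0]] path [[576, -43, 44]] end [577.1 -19.8  25.4]
```

Request:
servo_tool:
  commands:
    - [-0.22, [0.009, 0.0012, 0.007], [-0.026, 0.035, 0]]
    - [-0.22, [0, 0, 0], [0, 0, 0]]
    - [-0.22, [0, 0, 0], [0, 0, 0]]
    - [-0.22, [0, 0, 0.02], [0, 0, 0]]
    - [-0.22, [0, 0, 0.02], [0, 0, 0]]
    - [-0.22, [0, 0, 0.02], [0, 0, 0]]
    - [-0.22, [0, 0, 0], [0, 0, 0]]

```text
time_s: 8.33
eef_pos: [576.2, -16.9, 22.7]
ee_rot: [-0.303, 0.652, 0.619, 0.317]
force: [-0.8, 0.5, -0.0]
grip_width: 0.611
grip_force: 0.0
```

Run:
```python
from plan import *
p,r,s=now(); print(p,s['force'],s['grip_width'])
g,R1,t=pickpose([576.6,-29.5],87,37); rows(p,r,g,R1)
```

```text
[576.2423127  -16.94879501  22.74068257] [-0.78635392  0.45164928 -0.03037106] 0.6114223482607402
N=1 [[0.0005, 0.001, -0.0039],[-0.03, -0.013, -0.012]] path [[577, -20, 26]] end [577.1 -19.8  25.5]
```

Request:
servo_tool:
  commands:
    - [1, [0, 0, 0], [0, 0, 0]]
    - [1, [0, 0, 0], [0, 0, 0]]
    - [1, [0, 0, 0], [0, 0, 0]]
    - [1, [0, 0, 0], [0, 0, 0]]
    - [1, [0, 0, 0], [0, 0, 0]]
    - [1, [0.008, 0, -0.006], [0, 0, 0]]
    - [1, [0.0236, 0, -0.0184], [0, 0, 0]]
    - [1, [0.0236, 0, -0.0184], [0, 0, 0]]
    - [1, [0.0236, 0, -0.0184], [0, 0, 0]]
    - [1, [0.0236, 0, -0.0184], [0, 0, 0]]

```text
time_s: 9.17
eef_pos: [577.5, -20.0, 157.4]
ee_rot: [-0.3, 0.652, 0.619, 0.319]
force: [0.1, 0.3, -1.8]
grip_width: 0.46
grip_force: 43.5
```

Run:
```python
from plan import *
p,r,s=now(); print(p,s['force'],s['grip_width'],s['grip_force'],s['joints'].round(2)); print(r.as_matrix().round(3).tolist())
c=cam('scene'); b=cv2.cvtColor(c['pixels'],cv2.COLOR_RGB2BGR)[140:310,150:350]; cv2.imwrite('pics/s2c.png',cv2.resize(b,(700,595),interpolation=cv2.INTER_CUBIC))
```

```text
[577.53255348 -20.03113075 157.35147459] [ 0.09058546  0.28810371 -1.75919492] 0.4602827002256622 43.48370969295502 [-0.56  0.67  1.43  0.76  1.6  -0.71]
[[0.031, 0.999, 0.044], [0.616, -0.054, 0.786], [0.787, 0.003, -0.617]]
```

View pics/s2c.png

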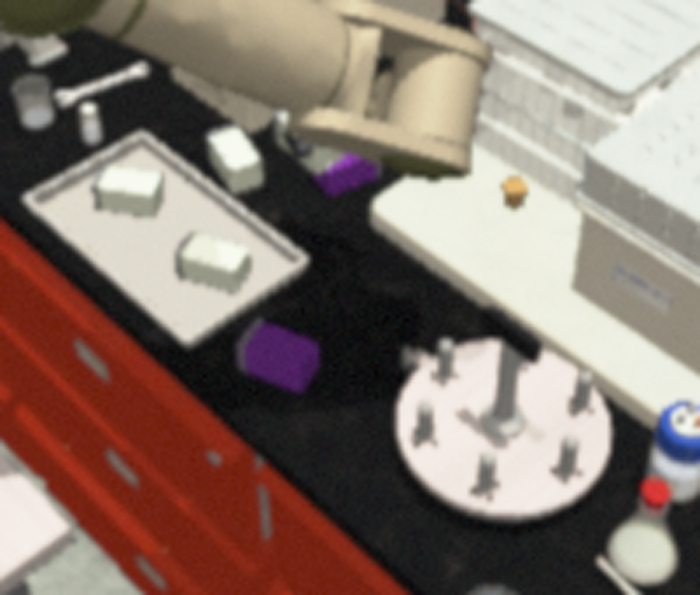

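```bash
cat >> plan.py <<'E'
AX=np.array([514.2,-377.5])
def placepose(ct,mt,mouthz,az=-90,peg=None,out=0):
    """ct jar centre in tool frame, mt mouth dir in tool frame -> tcp,R"""
    mt=np.array(mt)/np.linalg.norm(mt)
    # build R: R mt=-z, R y = horizontal, az+90
    y=np.array([0,1,0.]);y=y-mt*(y@mt);y/=np.linalg.norm(y); A=np.c_[mt,y,np.cross(mt,y)]
    a=np.radians(az); Y=np.array([-np.sin(a),np.cos(a),0]);M=np.array([0,0,-1.]);B=np.c_[M,Y,np.cross(M,Y)]
    Rm=B@A.T; peg=AX+[0,80] if peg is None else peg
    return np.r_[peg+[0,out],mouthz+37.5]-Rm@ct,R.from_matrix(Rm)
E
python3 - <<'E'
from kin import *
K=[150.2,455.6,386.6,258.,115.9]
p,r,s=now()
Rm=r.as_matrix(); a=np.arctan2(Rm[1,2],Rm[0,2])
ct=Rm.T@(np.array([575.8,-29.5,20])-[576.2,-16.9,22.7]); ct[1]=0; mt=Rm.T@[np.cos(a),np.sin(a),0]
print(ct,mt); np.savez('/tmp/jar.npz',ct=ct,mt=mt)
p1,r1=rows(p,r,[560,-70,250],r)
P1,R1=placepose(ct,mt,100); p2,r2=rows(p1,r1,P1,R1); print(P1,R1.as_matrix().round(2)[:,2])
rows(p2,r2,*placepose(ct,mt,36))
for q in(P1,placepose(ct,mt,36)[0]): print([x.round(2).tolist() for x in ik(q,R1,K)[:1]])
E
```

```text
[-9.92732287  0.         -8.22174809] [0.61918293 0.00891463 0.78519617]
N=3 [[0.0124, -0.0052, -0.0312],[0.0, 0.0, 0.0]] path [[573, -37, 192]] end [560.  -70.2 250. ]
N=15 [[-0.018, -0.0029, 0.0063],[0.019, -1.0, -0.036]] path [[557, -76, 232], [548, -105, 183], [538, -148, 145], [529, -200, 123], [519, -257, 118]] end [ 513.4 -294.4  124.7]
[ 514.08764882 -294.79576268  124.89748602] [-0.01 -0.62 -0.79]
N=2 [[0.0196, 0.0007, 0.0252],[-0.002, 0.003, 0.001]] path [[514, -295, 93]] end [ 514.2 -294.8   60.8]
[[-0.48, 0.47, 1.73, -0.87, 0.81, 0.1]]
[[-0.48, 0.57, 1.78, -0.99, 0.73, 0.27]]
```

Run:
```python
from plan import *
j=np.load('/tmp/jar.npz');ct,mt=j['ct'],j['mt']
p,r,s=now()
p1,r1=rows(p,r,[560,-70,250],r)
P1,R1=placepose(ct,mt,122); p2,r2=rows(p1,r1,P1,R1,n=16)
```

```text
N=3 [[0.0124, -0.0052, -0.0312],[0.0, 0.0, 0.0]] path [[573, -37, 192]] end [560.  -70.2 250. ]
N=16 [[-0.0166, -0.0027, 0.0044],[0.017, -0.937, -0.034]] path [[557, -77, 234], [548, -106, 192], [539, -146, 160], [530, -193, 141], [522, -244, 137], [513, -294, 147]] end [ 513.3 -294.4  147.4]
```

Request:
servo_tool:
  commands:
    - [1, [0.0124, -0.0052, -0.0312], [0, 0, 0]]
    - [1, [0.0124, -0.0052, -0.0312], [0, 0, 0]]
    - [1, [0.0124, -0.0052, -0.0312], [0, 0, 0]]
    - [1, [-0.0166, -0.0027, 0.0044], [0.017, -0.937, -0.034]]
    - [1, [-0.0166, -0.0027, 0.0044], [0.017, -0.937, -0.034]]
    - [1, [-0.0166, -0.0027, 0.0044], [0.017, -0.937, -0.034]]
    - [1, [-0.0166, -0.0027, 0.0044], [0.017, -0.937, -0.034]]
    - [1, [-0.0166, -0.0027, 0.0044], [0.017, -0.937, -0.034]]
    - [1, [-0.0166, -0.0027, 0.0044], [0.017, -0.937, -0.034]]

```text
time_s: 9.97
eef_pos: [540.6, -131.3, 161.5]
ee_rot: [-0.106, 0.709, 0.688, 0.114]
force: [-0.1, 0.4, -1.4]
grip_width: 0.465
grip_force: 43.6
```

Request:
servo_tool:
  commands:
    - [1, [-0.0166, -0.0027, 0.0044], [0.017, -0.937, -0.034]]
    - [1, [-0.0166, -0.0027, 0.0044], [0.017, -0.937, -0.034]]
    - [1, [-0.0166, -0.0027, 0.0044], [0.017, -0.937, -0.034]]
    - [1, [-0.0166, -0.0027, 0.0044], [0.017, -0.937, -0.034]]
    - [1, [-0.0166, -0.0027, 0.0044], [0.017, -0.937, -0.034]]
    - [1, [-0.0166, -0.0027, 0.0044], [0.017, -0.937, -0.034]]
    - [1, [-0.0166, -0.0027, 0.0044], [0.017, -0.937, -0.034]]
    - [1, [-0.0166, -0.0027, 0.0044], [0.017, -0.937, -0.034]]
    - [1, [-0.0166, -0.0027, 0.0044], [0.017, -0.937, -0.034]]
    - [1, [-0.0166, -0.0027, 0.0044], [0.017, -0.937, -0.034]]

```text
time_s: 10.8
eef_pos: [511.6, -294.3, 140.0]
ee_rot: [0.227, 0.666, 0.67, -0.237]
force: [-0.5, -0.6, -0.8]
grip_width: 0.465
grip_force: 45.6
```

Run:
```python
from plan import *
j=np.load('/tmp/jar.npz');ct,mt=j['ct'],j['mt']
p,r,s=now(); print(p,s['force'],s['grip_width'],s['joints'].round(2),s['time_s'])
rows(p,r,*placepose(ct,mt,97)); print('m',r.apply(mt),'c',p+r.apply(ct))
for n in('scene','top'):
    c=cam(n);save(c,f'b_{n}.png')
a=cv2.imread('pics/b_scene.png')[190:310,230:350];b=cv2.imread('pics/b_top.png')[175:260,280:400]
a=cv2.resize(a,(400,400),interpolation=cv2.INTER_CUBIC);b=cv2.resize(b,(400,283),interpolation=cv2.INTER_CUBIC);o=np.zeros((400,800,3),np.uint8);o[:,:400]=a;o[:283,400:]=b;cv2.imwrite('pics/b.png',o)
```

```text
[ 511.62326071 -294.26384654  140.00676419] [-0.45517803 -0.56471293 -0.75123866] 0.46474421480471306 [-0.48  0.49  1.65 -0.83  0.85  0.03] 10.8
N=1 [[0.0108, 0.0027, 0.0145],[-0.047, 0.009, 0.037]] path [[514, -295, 122]] end [ 514.  -294.8  121.9]
m [-6.20801541e-03 -9.04524624e-04 -9.99980321e-01] c [ 511.81382719 -296.95668489  152.6107789 ]
```

View pics/b.png

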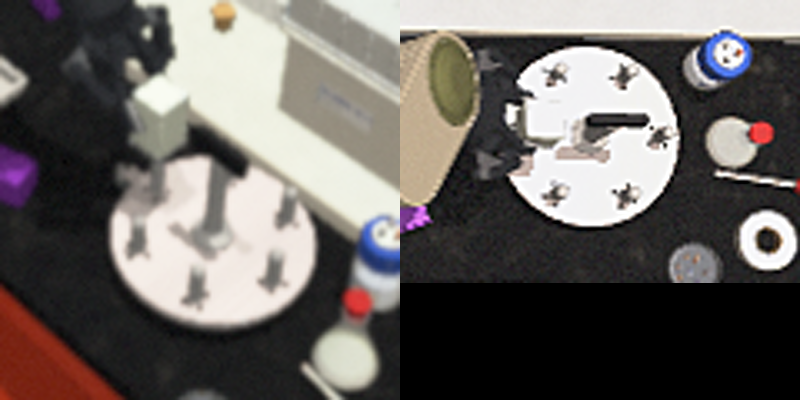

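The scene crop (left half) shows the jar upright, mouth down, at (160,120) above the pointer peg at (157,185). In the top crop the bar lies along y at (617,120). I'll check the offset with depth.

```bash
cat > chk.py <<'E'
from plan import *
def jartop(zlo,zhi,xy,rad=45):
    o=[]
    for n in('top','scene'):
        c=cam(n);P=cloud(c);m=(P[...,2]>zlo)&(P[...,2]<zhi)&(np.hypot(P[...,0]-xy[0],P[...,1]-xy[1])<rad)&(c['pixels'].min(2)>130)
        q=P[m][:,:2].astype(np.float32); rc=cv2.minAreaRect(q); print(n,'top',np.round(rc[0],1),np.round(rc[1],1),round(rc[2],1),len(q),np.median(P[m][:,2]).round(1))
        d=(abs(P[...,2]-34)<8)&(np.hypot(P[...,0]-512,P[...,1]+378)<112)&(c['pixels'].min(2)>120); h=cv2.convexHull(P[d][:,:2].astype(np.float32))
        print('  disc',np.round(cv2.minEnclosingCircle(h),1) if 0 else [np.round(x,1) for x in cv2.minEnclosingCircle(h)])
        b=(P[...,2]>165)&(P[...,2]<195)&(np.hypot(P[...,0]-512,P[...,1]+378)<40)&(c['pixels'].max(2)<100); 
        if b.sum()>20: rc=cv2.minAreaRect(P[b][:,:2].astype(np.float32)); print('  bar',np.round(rc[0],1),np.round(rc[1],1),round(rc[2],1))
E
python3 -c "
from chk import *
jartop(180,205,(512,-297))"
```

```text
top top [ 510.4 -297.3] [38.8 39.6] 89.0 131 185.2
  disc [array([ 512.5, -378.7]), np.float64(105.9)]
  bar [ 512.6 -378.1] [11.3 63.9] 0.9
scene top [ 518.1 -297.4] [54.4 44.3] 2.6 131 186.8
  disc [array([ 515.7, -376.3]), np.float64(107.6)]
  bar [ 511.3 -379.2] [11.7 63.4] 0.8
```

Request:
servo_tool:
  commands:
    - [1, [0.012, 0.0015, 0.016], [-0.047, 0, 0.037]]
    - [1, [0.0124, 0, 0.0157], [0, 0, 0]]
    - [1, [0.0124, 0, 0.0157], [0, 0, 0]]
    - [1, [0.006, 0, 0.0078], [0, 0, 0]]
    - [1, [0, 0, 0], [0, 0, 0]]

```text
time_s: 11.42
eef_pos: [511.5, -293.6, 67.4]
ee_rot: [0.225, 0.668, 0.67, -0.234]
force: [-0.2, 0.5, -0.5]
grip_width: 0.462
grip_force: 45.6
```

```bash
python3 - <<'E'
from plan import *
j=np.load('/tmp/jar.npz');ct,mt=j['ct'],j['mt']
p,r,s=now(); print(p,s['force'],s['grip_width'],s['wrist_torque']); print('m',r.apply(mt),'mouth',p+r.apply(ct)+37.5*r.apply(mt))
E
python3 -c "
from chk import *
jartop(100,150,(512,-297))"
```

```text
[ 511.53079046 -293.55111835   67.38076883] [-0.21948473  0.50677855 -0.54429466] 0.4622941250445902 [ 0.32126767  0.00219454 -0.00575804]
m [-0.00392406  0.00679097 -0.99996924] mouth [ 511.54203344 -296.08635183   42.46525564]
top top [ 509.2 -285.8] [39.5 61.6] 1.9 122 113.6
  disc [array([ 513. , -378.3]), np.float64(105.7)]
  bar [ 512.7 -377.6] [11.  62.6] 0.4
scene top [ 517.5 -295.3] [58.2 48.8] 7.8 145 117.1
  disc [array([ 514.9, -378.5]), np.float64(106.3)]
  bar [ 511.6 -379.1] [63.2 10.6] 89.6
```

Request:
servo_tool:
  commands:
    - [1, [0.0012, 0.0005, 0.0016], [0, 0, 0]]
    - [1, [0.0012, 0.0005, 0.0016], [0, 0, 0]]
    - [1, [0.0012, 0, 0.0016], [0, 0, 0]]
    - [1, [0, 0, 0], [0, 0, 0]]

```text
time_s: 11.85
eef_pos: [513.2, -294.0, 63.1]
ee_rot: [0.227, 0.667, 0.67, -0.234]
force: [0.5, -0.0, -0.1]
grip_width: 0.461
grip_force: 45.6
```

Request:
servo_tool:
  commands:
    - [1, [0.0012, 0, 0.0016], [0, 0, 0]]
    - [1, [0, 0, 0], [0, 0, 0]]

```text
time_s: 12.02
eef_pos: [513.9, -294.5, 62.3]
ee_rot: [0.228, 0.667, 0.669, -0.234]
force: [0.1, 1.3, 6.1]
grip_width: 0.466
grip_force: 46.1
```

Request:
servo_tool:
  commands:
    - [1, [0.0006, 0, 0.0008], [0, 0, 0]]
    - [1, [0, 0, 0], [0, 0, 0]]

```text
time_s: 12.18
eef_pos: [514.3, -294.8, 62.2]
ee_rot: [0.229, 0.667, 0.669, -0.234]
force: [-1.1, 1.5, 10.4]
grip_width: 0.461
grip_force: 46.9
```

Request:
servo_tool:
  commands:
    - [1, [0.0006, 0, 0.0008], [0, 0, 0]]
    - [1, [0, 0, 0], [0, 0, 0]]

```text
time_s: 12.35
eef_pos: [514.7, -295.1, 62.2]
ee_rot: [0.23, 0.667, 0.669, -0.234]
force: [-1.5, 2.9, 16.1]
grip_width: 0.462
grip_force: 47.4
```

Request:
servo_tool:
  commands:
    - [-0.4, [0, 0, -0.001], [0, 0, 0]]
    - [-0.4, [0, 0, 0], [0, 0, 0]]
    - [-0.4, [0, 0, 0], [0, 0, 0]]
    - [-0.4, [0, 0, -0.01], [0, 0, 0]]
    - [-0.4, [0, 0, -0.02], [0, 0, 0]]
    - [-0.4, [0, 0, -0.03], [0, 0, 0]]
    - [-0.4, [0, 0, -0.03], [0, 0, 0]]
    - [-0.4, [0, 0, -0.03], [0, 0, 0]]

```text
time_s: 13.02
eef_pos: [513.8, -218.3, 155.6]
ee_rot: [0.226, 0.667, 0.67, -0.234]
force: [0.3, -0.5, -0.4]
grip_width: 0.698
grip_force: 0.0
```

```bash
python3 - <<'E'
from plan import *
p,r,s=now(); print(p,s['force'],s['grip_width'],s['joints'].round(2))
p,r=rows(p,r,[505,-280,270],tool(-90,75))
p,r=rows(p,r,np.r_[AX,270],tool(-90,90));p,r=rows(p,r,np.r_[AX,150],tool(-90,90))
E
python3 -c "
from chk import *
jartop(100,130,(512,-297))"
```

```text
[ 513.81220589 -218.2777012   155.55441519] [ 0.32478403 -0.54694313 -0.39971365] 0.698106580407604 [-0.34  0.44  1.68 -0.8   0.95  0.11]
N=4 [[-0.0276, -0.0024, -0.0175],[-0.023, 0.958, 0.012]] path [[512, -229, 186], [505, -280, 270]] end [ 505.  -279.8  270. ]
N=3 [[-0.0322, 0.0031, 0.0057],[-0.0, 0.833, -0.001]] path [[508, -312, 273]] end [ 514.3 -377.6  270. ]
N=3 [[0.0, -0.0, 0.04],[-0.0, -0.0, 0.0]] path [[514, -378, 230]] end [ 514.3 -377.6  150. ]
top top [ 511.5 -298.5] [37.8 40.3] 0.6 120 109.0
  disc [array([ 514.4, -374.7]), np.float64(108.4)]
  bar [ 512.6 -377.2] [11.2 63.3] 0.5
scene top [ 512.9 -299.4] [41.6 40.5] 1.3 135 110.2
  disc [array([ 513.6, -378.2]), np.float64(105.6)]
  bar [ 511.5 -378.7] [11.8 64. ] 2.2
```

Request:
servo_tool:
  commands:
    - [-0.4, [-0.0276, -0.0024, -0.0175], [-0.023, 0.958, 0.012]]
    - [-0.4, [-0.0276, -0.0024, -0.0175], [-0.023, 0.958, 0.012]]
    - [-0.4, [-0.0276, -0.0024, -0.0175], [-0.023, 0.958, 0.012]]
    - [-0.4, [-0.0276, -0.0024, -0.0175], [-0.023, 0.958, 0.012]]
    - [-0.4, [-0.0322, 0.0031, 0.0057], [0, 0.833, 0]]
    - [-0.4, [-0.0322, 0.0031, 0.0057], [0, 0.833, 0]]
    - [-0.4, [-0.0322, 0.0031, 0.0057], [0, 0.833, 0]]
    - [-0.4, [0, 0, 0], [0, 0, 0]]

```text
time_s: 13.78
eef_pos: [512.6, -384.0, 263.0]
ee_rot: [0.001, 0.71, 0.704, -0.004]
force: [-0.6, 0.9, -1.5]
grip_width: 0.698
grip_force: 0.0
```

Run:
```python
from plan import *
p,r,s=now(); print(p,s['joints'].round(2))
p,r=rows(p,r,np.r_[AX,150],tool(-90,90))
```

```text
[ 512.62671016 -383.9676417   262.98405633] [-0.82  0.56  1.05 -0.01  1.53 -0.81]
N=3 [[0.0023, 0.0006, 0.0377],[-0.014, 0.019, -0.028]] path [[513, -382, 225]] end [ 514.1 -377.5  149.9]
```

Request:
servo_tool:
  commands:
    - [-0.4, [0.0023, 0.0006, 0.0377], [-0.014, 0.019, -0.028]]
    - [-0.4, [0.0023, 0.0006, 0.0377], [-0.014, 0.019, -0.028]]
    - [-0.4, [0.0023, 0.0006, 0.0377], [-0.014, 0.019, -0.028]]
    - [1, [0, 0, 0], [0, 0, 0]]
    - [1, [0, 0, 0], [0, 0, 0]]
    - [1, [0, 0, 0], [0, 0, 0]]
    - [1, [0, 0, 0], [0, 0, 0]]
    - [1, [0, 0, 0], [0, 0, 0]]
    - [1, [0, 0, 0], [0, 0, 0]]
  squeeze: 60

```text
time_s: 14.53
eef_pos: [514.5, -372.1, 157.1]
ee_rot: [0.003, 0.705, 0.709, -0.003]
force: [-15.6, 1.7, 8.2]
grip_width: 0.128
grip_force: 59.8
```

Request:
servo_tool:
  commands:
    - [1, [0, 0, 0], [0, 0, -0.3]]
    - [1, [0, 0, 0], [0, 0, -0.7]]
    - [1, [0, 0, 0], [0, 0, -0.9]]
    - [1, [0, 0, 0], [0, 0, -0.9]]
    - [1, [0, 0, 0], [0, 0, -0.9]]
    - [1, [0, 0, 0], [0, 0, -0.9]]
    - [1, [0, 0, 0], [0, 0, -0.9]]
    - [1, [0, 0, 0], [0, 0, -0.9]]
    - [1, [0, 0, 0], [0, 0, -0.9]]
    - [1, [0, 0, 0], [0, 0, -0.9]]

```text
time_s: 15.37
eef_pos: [510.0, -374.2, 157.0]
ee_rot: [-0.003, 0.344, 0.939, -0.006]
force: [-44.8, -5.5, 13.8]
grip_width: 0.125
grip_force: 61.1
```

Request:
servo_tool:
  commands:
    - [1, [0, 0, 0], [0, 0, -0.9]]
    - [1, [0, 0, 0], [0, 0, -0.7]]
    - [1, [0, 0, 0], [0, 0, -0.3]]
    - [1, [0, 0, 0], [0, 0, 0]]
    - [1, [0, 0, 0], [0, 0, 0]]

```text
time_s: 15.78
eef_pos: [509.3, -375.2, 157.0]
ee_rot: [-0.004, 0.252, 0.968, -0.007]
force: [-45.9, -7.7, 14.1]
grip_width: 0.127
grip_force: 61.0
```

```bash
python3 - <<'E'
from plan import *
p,r,s=now(); print(p,s['joints'].round(2),s['force'],s['wrist_torque'].round(2),r.as_matrix()[:,1].round(3),s['grip_width'])
E
python3 -c "
from chk import *
jartop(100,130,(514.2-69,-377.5+40))"
```

```text
[ 509.29246924 -375.1693959   156.96664418] [-0.81  0.61  1.24 -0.02  1.29 -1.87] [-45.90756617  -7.69437977  14.14672073] [-1.1   6.86 -0.37] [ 0.488  0.873 -0.015] 0.12665280322615538
top top [0. 0.] [0. 0.] 0.0 0 nan
  disc [array([ 515.6, -374.9]), np.float64(102.6)]
scene top [ 445.9 -341.9] [43.7 37.6] 57.0 125 110.6
  disc [array([ 510. , -375.9]), np.float64(108.7)]
  bar [ 507.6 -381.8] [26.  55.2] 42.6
  return _methods._mean(a, axis=axis, dtype=dtype,
  ret = ret.dtype.type(ret / rcount)
```

Request:
servo_tool:
  commands:
    - [1, [0.0022, -0.0012, 0], [0, 0, 0]]
    - [1, [0.0022, -0.0012, 0], [0, 0, 0]]
    - [1, [0, 0, 0], [0, 0, 0]]
    - [-0.4, [0, 0, 0], [0, 0, 0]]
    - [-0.4, [0, 0, 0], [0, 0, 0]]
    - [-0.4, [0, 0, 0], [0, 0, 0]]
    - [-0.4, [0, 0, 0], [0, 0, 0]]
    - [-0.4, [0, 0, 0], [0, 0, 0]]

```text
time_s: 16.55
eef_pos: [511.8, -371.0, 154.5]
ee_rot: [0.003, 0.25, 0.968, -0.003]
force: [0.1, -0.0, -0.4]
grip_width: 0.7
grip_force: 0.0
```

Request:
servo_tool:
  commands:
    - [-0.4, [0, 0, -0.04], [0, 0, 0]]
    - [-0.4, [0, 0, -0.04], [0, 0, 0]]
    - [-0.4, [0, 0, -0.04], [0, 0, 0]]
    - [-0.4, [0, 0, 0], [0, 0, 0]]
    - [-0.4, [0, 0, 0], [0, 0, 0]]
    - [-0.4, [0, 0, 0], [0, 0, 0]]

```text
time_s: 17.05
eef_pos: [510.9, -370.0, 273.1]
ee_rot: [0.002, 0.25, 0.968, -0.002]
force: [-0.1, -0.5, 0.3]
grip_width: 0.696
grip_force: 0.0
```

Run:
```python
from plan import *
p,r,s=now(); print(p,s['joints'].round(2),s['force'])
g,R1,t=pickpose([452,-2.5],115,29)
p,r=rows(p,r,[500,-200,290],r);p,r=rows(p,r,g-80*t+[0,0,60],R1)
```

```text
[ 510.94351526 -370.04543508  273.1196918 ] [-0.81  0.53  1.07 -0.    1.53 -1.88] [-0.1172981  -0.50171748  0.25826655]
N=5 [[0.0184, 0.0287, -0.0036],[0.0, 0.0, 0.0]] path [[509, -336, 277], [502, -234, 287]] end [ 499.9 -199.8  290.1]
N=9 [[0.0058, 0.0081, 0.0233],[-0.304, 0.936, 0.619]] path [[499, -190, 267], [491, -150, 203], [480, -95, 152]] end [474.3 -51.2 126.8]
```

```bash
cat > jars.py <<'E'
from plan import *
def jars():
    for n in('top','scene'):
        c=cam(n);P=cloud(c);rgb=c['pixels'].astype(int)
        m=(P[...,2]>30)&(P[...,2]<56)&(P[...,0]>340)&(P[...,0]<680)&(P[...,1]>-240)&(P[...,1]<320)&(rgb.min(2)>110)&(rgb.max(2)-rgb.min(2)<60)
        k,lab,st,ce=cv2.connectedComponentsWithStats(m.astype(np.uint8),connectivity=4)
        for i in range(1,k):
            if st[i,4]>60:
                q=P[lab==i]; rc=cv2.minAreaRect(q[:,:2].astype(np.float32)); w,h=rc[1]; a=rc[2]+(90 if h>w else 0); a%=180
                g=(lab==i)&(rgb.min(2)<225); d=[np.cos(np.radians(a)),np.sin(np.radians(a))]; s=((P[g][:,:2]-rc[0])@d)
                print(n,np.round(rc[0],1),np.round(rc[1],1),'a',round(a,1),'n',st[i,4],'z',np.median(q[:,2]).round(1),'grey s',np.median(s).round(0) if len(s) else None)
E
python3 -c "
from jars import *
jars()
from chk import jartop
jartop(95,130,(445,-337.5))"
```

```text
top [583.1 117.2] [75.9 41. ] a 72.8 n 202 z 40.2 grey s 28.0
top [453.6 157.3] [39.3 74.9] a 122.9 n 206 z 41.8 grey s 24.0
top [452.  -3.] [39.  74.4] a 113.8 n 192 z 42.3 grey s -7.0
scene [645.  161.7] [32.9 61.7] a 136.5 n 69 z 43.6 grey s -2.0
scene [582.1 116.1] [78.5 41.2] a 72.3 n 142 z 41.9 grey s -5.0
scene [454.  158.4] [50.  77.2] a 121.1 n 168 z 43.8 grey s 4.0
scene [ 656.8 -149.1] [ 45.7 181.6] a 90.3 n 296 z 32.6 grey s -4.0
scene [452.2  -1.9] [46.4 76.9] a 113.9 n 192 z 43.6 grey s 4.0
top top [0. 0.] [0. 0.] 0.0 0 nan
  disc [array([ 515.6, -378.1]), np.float64(105.2)]
scene top [ 446.4 -339.8] [44.5 39. ] 59.0 137 110.5
  disc [array([ 511.5, -374.7]), np.float64(109.0)]
  bar [ 510.8 -377.9] [13.1 57.1] 56.1
  return _methods._mean(a, axis=axis, dtype=dtype,
  ret = ret.dtype.type(ret / rcount)
```

Request:
servo_tool:
  commands:
    - [-0.4, [0.0184, 0.0287, -0.0036], [0, 0, 0]]
    - [-0.4, [0.0184, 0.0287, -0.0036], [0, 0, 0]]
    - [-0.4, [0.0184, 0.0287, -0.0036], [0, 0, 0]]
    - [-0.4, [0.0184, 0.0287, -0.0036], [0, 0, 0]]
    - [-0.4, [0.0184, 0.0287, -0.0036], [0, 0, 0]]
  squeeze: 45

```text
time_s: 17.67
eef_pos: [499.5, -198.5, 290.3]
ee_rot: [0.002, 0.25, 0.968, -0.002]
force: [1.3, 0.3, 0.7]
grip_width: 0.696
grip_force: 0.0
```

Request:
servo_tool:
  commands:
    - [-0.4, [0.0058, 0.0081, 0.0233], [-0.304, 0.936, 0.619]]
    - [-0.4, [0.0058, 0.0081, 0.0233], [-0.304, 0.936, 0.619]]
    - [-0.4, [0.0058, 0.0081, 0.0233], [-0.304, 0.936, 0.619]]
    - [-0.4, [0.0058, 0.0081, 0.0233], [-0.304, 0.936, 0.619]]
    - [-0.4, [0.0058, 0.0081, 0.0233], [-0.304, 0.936, 0.619]]
    - [-0.4, [0.0058, 0.0081, 0.0233], [-0.304, 0.936, 0.619]]
    - [-0.4, [0.0058, 0.0081, 0.0233], [-0.304, 0.936, 0.619]]
    - [-0.4, [0.0058, 0.0081, 0.0233], [-0.304, 0.936, 0.619]]
    - [-0.4, [0.0058, 0.0081, 0.0233], [-0.304, 0.936, 0.619]]

```text
time_s: 18.42
eef_pos: [474.3, -50.9, 126.2]
ee_rot: [-0.371, 0.484, 0.756, 0.236]
force: [0.2, 0.2, 0.4]
grip_width: 0.699
grip_force: 0.0
```

Request:
servo_tool:
  commands:
    - [-0.4, [0, 0, 0], [0, 0, 0]]
    - [-0.4, [0, 0, 0], [0, 0, 0]]
    - [-0.4, [0, 0, 0], [0, 0, 0]]

```text
time_s: 18.67
eef_pos: [475.1, -52.6, 128.1]
ee_rot: [-0.367, 0.482, 0.76, 0.235]
force: [0.0, 0.5, 0.2]
grip_width: 0.698
grip_force: 0.0
```

Run:
```python
from plan import *
p,r,s=now(); print(p,s['joints'].round(2),s['force'])
g,R1,t=pickpose([452,-2.7],114,30)
p,r=rows(p,r,g-60*t,R1);p,r=rows(p,r,g,R1,n=3)
print('up',R1.inv().apply([0,0,1]))
```

```text
[475.09019026 -52.62843484 128.10001376] [-0.59  0.7   1.45  0.43  1.8  -1.11] [0.0040888  0.49289843 0.15326251]
N=2 [[-0.0231, -0.0003, 0.0294],[-0.066, 0.028, 0.066]] path [[471, -45, 92]] end [467.3 -36.9  55.4]
N=3 [[-0.0, -0.0, 0.02],[-0.0, 0.0, -0.0]] path [[461, -22, 43]] end [448.    6.3  18.5]
up [ 0.78801075  0.         -0.61566148]
```

Request:
servo_tool:
  commands:
    - [-0.4, [-0.0231, -0.0003, 0.0294], [-0.066, 0.028, 0.066]]
    - [-0.4, [-0.0231, -0.0003, 0.0294], [-0.066, 0.028, 0.066]]
    - [-0.4, [0, 0, 0.02], [0, 0, 0]]
    - [-0.4, [0, 0, 0.02], [0, 0, 0]]
    - [-0.4, [0, 0, 0.02], [0, 0, 0]]
    - [-0.4, [0, 0, 0], [0, 0, 0]]
    - [-0.4, [0, 0, 0], [0, 0, 0]]
    - [-0.4, [0, 0, 0], [0, 0, 0]]

```text
time_s: 19.33
eef_pos: [448.5, 6.3, 19.1]
ee_rot: [-0.368, 0.49, 0.753, 0.239]
force: [0.3, -0.1, -0.2]
grip_width: 0.698
grip_force: 0.0
```

Request:
servo_tool:
  commands:
    - [1, [0, 0, 0], [0, 0, 0]]
    - [1, [0, 0, 0], [0, 0, 0]]
    - [1, [0, 0, 0], [0, 0, 0]]
    - [1, [0, 0, 0], [0, 0, 0]]
    - [1, [0, 0, 0], [0, 0, 0]]

```text
time_s: 19.75
eef_pos: [448.0, 6.7, 18.8]
ee_rot: [-0.369, 0.49, 0.753, 0.24]
force: [0.5, -3.3, 5.2]
grip_width: 0.462
grip_force: 45.4
```

Request:
servo_tool:
  commands:
    - [1, [0.008, 0, -0.006], [0, 0, 0]]
    - [1, [0.0236, 0, -0.0184], [0, 0, 0]]
    - [1, [0.0236, 0, -0.0184], [0, 0, 0]]
    - [1, [0.0236, 0, -0.0184], [0, 0, 0]]
    - [1, [0.0236, 0, -0.0184], [0, 0, 0]]
    - [1, [0.0236, 0, -0.0184], [0, 0, 0]]
    - [1, [0, 0, 0], [0, 0, 0]]
    - [1, [0, 0, 0], [0, 0, 0]]
    - [1, [0, 0, 0], [0, 0, 0]]

```text
time_s: 20.5
eef_pos: [447.3, 7.5, 177.3]
ee_rot: [-0.37, 0.49, 0.752, 0.239]
force: [-0.5, 0.4, 0.0]
grip_width: 0.464
grip_force: 45.2
```

```bash
cat >> plan.py <<'E'
def held(c,cz,pg,qg):
    Rm=Rq(qg).as_matrix(); a=np.arctan2(Rm[1,2],Rm[0,2])
    ct=Rm.T@(np.r_[c,cz]-pg); ct[1]=0; mt=Rm.T@[np.cos(a),np.sin(a),0]; np.savez('/tmp/jar.npz',ct=ct,mt=mt)
    p,r,s=now(); print(p,s['grip_width'],s['grip_force'],s['force'].round(1),s['time_s'],'ct',ct)
    p1,r1=rows(p,r,[520,-90,230],r)
    P1,R1=placepose(ct,mt,118); p2,r2=rows(p1,r1,P1,R1,amax=5.8)
E
python3 - <<'E'
from plan import *
held([452,-2.7],22.4,[448.2,6.5,19],[-.369,.49,.753,.24])
from jars import jars
jars()
E
```

```text
[447.34339495   7.52287512 177.28018639] 0.46449087794933397 45.20004987716675 [-0.5  0.4  0. ] 20.5 ct [-3.41119106  0.         -9.94683465]
N=4 [[-0.0077, 0.0067, -0.0315],[0.0, 0.0, 0.0]] path [[466, -17, 190], [520, -90, 230]] end [520.  -89.9 230. ]
N=16 [[-0.0151, -0.0027, 0.0035],[-0.037, -0.923, 0.274]] path [[520, -97, 216], [521, -126, 179], [522, -164, 151], [522, -208, 136], [519, -255, 134], [513, -301, 145]] end [ 513.3 -300.7  145.2]
top [582.9 117.2] [75.  40.2] a 72.5 n 202 z 40.1 grey s 28.0
top [453.6 157.4] [39.9 75.4] a 124.0 n 207 z 42.0 grey s 21.0
scene [455.3 158.8] [49.4 76.1] a 120.9 n 169 z 43.6 grey s -0.0
scene [ 656.1 -148.6] [182.5  47.4] a 89.9 n 282 z 32.9 grey s -38.0
```

Request:
servo_tool:
  commands:
    - [1, [-0.0077, 0.0067, -0.0315], [0, 0, 0]]
    - [1, [-0.0077, 0.0067, -0.0315], [0, 0, 0]]
    - [1, [-0.0077, 0.0067, -0.0315], [0, 0, 0]]
    - [1, [-0.0077, 0.0067, -0.0315], [0, 0, 0]]
    - [1, [-0.0151, -0.0027, 0.0035], [-0.037, -0.923, 0.274]]
    - [1, [-0.0151, -0.0027, 0.0035], [-0.037, -0.923, 0.274]]
    - [1, [-0.0151, -0.0027, 0.0035], [-0.037, -0.923, 0.274]]
    - [1, [-0.0151, -0.0027, 0.0035], [-0.037, -0.923, 0.274]]
    - [1, [-0.0151, -0.0027, 0.0035], [-0.037, -0.923, 0.274]]
    - [1, [-0.0151, -0.0027, 0.0035], [-0.037, -0.923, 0.274]]

```text
time_s: 21.43
eef_pos: [521.7, -150.9, 158.1]
ee_rot: [-0.152, 0.605, 0.779, 0.064]
force: [0.1, 0.1, -1.3]
grip_width: 0.465
grip_force: 45.4
```

Request:
servo_tool:
  commands:
    - [1, [-0.0151, -0.0027, 0.0035], [-0.037, -0.923, 0.274]]
    - [1, [-0.0151, -0.0027, 0.0035], [-0.037, -0.923, 0.274]]
    - [1, [-0.0151, -0.0027, 0.0035], [-0.037, -0.923, 0.274]]
    - [1, [-0.0151, -0.0027, 0.0035], [-0.037, -0.923, 0.274]]
    - [1, [-0.0151, -0.0027, 0.0035], [-0.037, -0.923, 0.274]]
    - [1, [-0.0151, -0.0027, 0.0035], [-0.037, -0.923, 0.274]]
    - [1, [-0.0151, -0.0027, 0.0035], [-0.037, -0.923, 0.274]]
    - [1, [-0.0151, -0.0027, 0.0035], [-0.037, -0.923, 0.274]]
    - [1, [-0.0151, -0.0027, 0.0035], [-0.037, -0.923, 0.274]]
    - [1, [-0.0151, -0.0027, 0.0035], [-0.037, -0.923, 0.274]]

```text
time_s: 22.27
eef_pos: [513.3, -300.9, 144.5]
ee_rot: [0.23, 0.669, 0.668, -0.23]
force: [-0.5, -0.3, -0.7]
grip_width: 0.461
grip_force: 45.4
```

Request:
servo_tool:
  commands:
    - [1, [0, 0, 0], [0, 0, 0]]
    - [1, [0, 0, 0], [0, 0, 0]]
    - [1, [0, 0, 0], [0, 0, 0]]

```text
time_s: 22.52
eef_pos: [513.6, -300.3, 144.9]
ee_rot: [0.228, 0.669, 0.669, -0.228]
force: [0.0, -0.7, -0.0]
grip_width: 0.462
grip_force: 45.4
```

```bash
cat >> plan.py <<'E'
def above(mz=98,dxy=(0,0)):
    j=np.load('/tmp/jar.npz');ct,mt=j['ct'],j['mt'];p,r,s=now(); print(p,s['force'].round(1),s['grip_width'],s['joints'].round(2),s['time_s'])
    print('m',r.apply(mt).round(3),'mouth',p+r.apply(ct)+37.5*r.apply(mt))
    p,r=rows(p,r,*placepose(ct,mt,mz,peg=AX+[0,80]+dxy)); p,r=rows(p,r,*placepose(ct,mt,45,peg=AX+[0,80]+dxy)); rows(p,r,*placepose(ct,mt,35,peg=AX+[0,80]+dxy),n=5)
E
python3 - <<'E'
from plan import *
above()
from chk import *
jartop(170,205,(512,-297)); print('filled'); jartop(95,130,(445,-337.5))
E
```

```text
[ 513.60016543 -300.34559351  144.89413762] [ 0.  -0.7 -0. ] 0.4622693169476991 [-0.49  0.48  1.64 -0.8   0.84  0.  ] 22.5167
m [-0.     0.003 -1.   ] mouth [ 513.59523363 -296.85946359  117.3555912 ]
N=1 [[0.0114, 0.0006, 0.0157],[-0.003, -0.03, -0.001]] path [[514, -301, 125]] end [ 514.2 -300.9  125.5]
N=2 [[0.0162, -0.0, 0.0209],[0.0, 0.0, 0.0]] path [[514, -301, 99]] end [ 514.2 -300.9   72.6]
N=5 [[0.0012, -0.0, 0.0016],[0.0, 0.0, 0.0]] path [[514, -301, 71], [514, -301, 65]] end [ 514.2 -301.1   62.6]
top top [ 513.1 -296.2] [49.8 39.1] 0.4 146 189.8
  disc [array([ 508.6, -378.4]), np.float64(109.0)]
  bar [ 512.3 -376.1] [12.  60.9] 60.3
scene top [ 519.9 -295.6] [65.6 49. ] 20.6 171 191.8
  disc [array([ 511. , -374.7]), np.float64(109.2)]
  bar [ 510.7 -378.7] [12.5 57.1] 55.9
filled
top top [ 444.7 -338.4] [40.2 39.5] 61.1 123 108.8
  disc [array([ 509.5, -376.9]), np.float64(108.5)]
  bar [ 512.1 -376.3] [11.5 60.2] 60.1
scene top [ 446.1 -338.8] [44.3 40.4] 61.5 162 110.1
  disc [array([ 511.3, -374.3]), np.float64(109.4)]
  bar [ 511.5 -377. ] [17.  57.9] 64.8
```

Request:
servo_tool:
  commands:
    - [1, [0.0114, 0.0006, 0.0157], [-0.003, -0.03, 0]]
    - [1, [0.0108, 0, 0.014], [0, 0, 0]]
    - [1, [0.0108, 0, 0.014], [0, 0, 0]]
    - [1, [0.0108, 0, 0.014], [0, 0, 0]]
    - [1, [0.0012, 0, 0.0016], [0, 0, 0]]
    - [1, [0.0012, 0, 0.0016], [0, 0, 0]]
    - [1, [0.0012, 0, 0.0016], [0, 0, 0]]
    - [1, [0, 0, 0], [0, 0, 0]]
    - [1, [0, 0, 0], [0, 0, 0]]

```text
time_s: 23.47
eef_pos: [514.7, -301.9, 68.0]
ee_rot: [0.231, 0.669, 0.668, -0.229]
force: [-0.3, 0.1, -1.4]
grip_width: 0.464
grip_force: 45.4
```

Request:
servo_tool:
  commands:
    - [1, [0.0006, 0, 0.0008], [0, 0, 0]]
    - [1, [0.0006, 0, 0.0008], [0, 0, 0]]
    - [1, [0, 0, 0], [0, 0, 0]]

```text
time_s: 23.72
eef_pos: [514.3, -301.8, 65.1]
ee_rot: [0.231, 0.669, 0.668, -0.23]
force: [0.7, 0.5, -0.8]
grip_width: 0.467
grip_force: 45.4
```

Request:
servo_tool:
  commands:
    - [1, [0.0006, 0, 0.0008], [0, 0, 0]]
    - [1, [0.0003, 0, 0.0004], [0, 0, 0]]
    - [1, [0, 0, 0], [0, 0, 0]]

```text
time_s: 23.97
eef_pos: [514.4, -301.8, 63.6]
ee_rot: [0.231, 0.669, 0.668, -0.23]
force: [0.0, -0.6, -0.4]
grip_width: 0.463
grip_force: 45.5
```

Request:
servo_tool:
  commands:
    - [1, [0.0004, 0, 0.0005], [0, 0, 0]]
    - [1, [0, 0, 0], [0, 0, 0]]

```text
time_s: 24.13
eef_pos: [514.6, -302.0, 63.5]
ee_rot: [0.231, 0.669, 0.668, -0.23]
force: [-1.3, 0.7, 3.6]
grip_width: 0.463
grip_force: 45.9
```

Contact with the disc. I'll release, back off along the tool axis, then rise.

Request:
servo_tool:
  commands:
    - [-0.4, [0, 0, 0], [0, 0, 0]]
    - [-0.4, [0, 0, 0], [0, 0, 0]]
    - [-0.4, [0, 0, 0], [0, 0, 0]]
    - [-0.4, [0, 0, -0.01], [0, 0, 0]]
    - [-0.4, [0, 0, -0.02], [0, 0, 0]]
    - [-0.4, [0, 0, -0.03], [0, 0, 0]]
    - [-0.4, [0, 0, -0.03], [0, 0, 0]]
    - [-0.4, [0, 0, -0.03], [0, 0, 0]]

```text
time_s: 24.8
eef_pos: [513.9, -226.7, 158.9]
ee_rot: [0.23, 0.669, 0.668, -0.229]
force: [-1.0, 0.7, 0.7]
grip_width: 0.699
grip_force: 0.0
```

Request:
servo_tool:
  commands:
    - [-0.4, [-0.0276, 0, -0.0175], [0, 0.95, 0]]
    - [-0.4, [-0.0276, 0, -0.0175], [0, 0.95, 0]]
    - [-0.4, [-0.0276, 0, -0.0175], [0, 0.95, 0]]
    - [-0.4, [-0.0276, 0, -0.0175], [0, 0.95, 0]]
    - [-0.4, [-0.0322, 0, 0.0057], [0, 0.833, 0]]
    - [-0.4, [-0.0322, 0, 0.0057], [0, 0.833, 0]]
    - [-0.4, [-0.0322, 0, 0.0057], [0, 0.833, 0]]
    - [-0.4, [0, 0, 0], [0, 0, 0]]
    - [-0.4, [0, 0, 0], [0, 0, 0]]
    - [-0.4, [0, 0, 0], [0, 0, 0]]

```text
time_s: 25.63
eef_pos: [513.7, -384.2, 270.2]
ee_rot: [0.006, 0.708, 0.707, -0.006]
force: [-0.2, -0.1, -0.0]
grip_width: 0.703
grip_force: 0.0
```

Run:
```python
from plan import *
p,r,s=now(); print(p,s['joints'].round(2))
p,r=rows(p,r,np.r_[AX,180],tool(-90,90));p,r=rows(p,r,np.r_[AX,152],tool(-90,90))
from chk import *
jartop(95,130,(512,-297)); jartop(95,130,(445,-337.5))
```

```text
[ 513.74311023 -384.16152784  270.22384086] [-0.82  0.56  1.04 -0.01  1.53 -0.82]
N=3 [[0.0025, 0.0001, 0.03],[0.001, 0.052, -0.005]] path [[514, -382, 240]] end [ 514.1 -377.6  180.1]
N=1 [[0.0002, 0.0001, 0.0281],[-0.001, 0.001, 0.0]] path [[514, -377, 152]] end [ 514.2 -377.5  152. ]
top top [ 514.7 -296.8] [37.9 41.5] 1.2 115 108.4
  disc [array([ 529.1, -360.5]), np.float64(97.8)]
scene top [ 512.4 -298.2] [42.4 42.3] 0.8 131 110.2
  disc [array([ 510.6, -374.8]), np.float64(108.1)]
  bar [ 509.7 -379.3] [14.7 56.3] 50.3
top top [0. 0.] [0. 0.] 0.0 0 nan
  disc [array([ 529.5, -361.1]), np.float64(97.2)]
scene top [ 445.4 -341.8] [42.2 38.8] 58.2 140 110.6
  disc [array([ 511.6, -373.7]), np.float64(109.0)]
  bar [ 510.7 -378.7] [12.9 58.1] 55.9
  return _methods._mean(a, axis=axis, dtype=dtype,
  ret = ret.dtype.type(ret / rcount)
```

Run:
```python
from plan import *
p,r,s=now()
p,r=rows(p,r,np.r_[AX,250],tool(150,90))
```

```text
N=20 [[0.0002, -0.0003, 0.0011],[0.009, 0.005, 1.0]] path [[514, -383, 270], [513, -383, 267], [513, -382, 263], [512, -381, 260], [513, -380, 257], [513, -379, 253], [514, -378, 250]] end [ 514.1 -377.7  249. ]
```

Request:
servo_tool:
  commands:
    - [-0.4, [0.0002, -0.0003, 0.001], [0.009, 0.005, 1]]
    - [-0.4, [0.0002, -0.0003, 0.001], [0.009, 0.005, 1]]
    - [-0.4, [0.0002, -0.0003, 0.001], [0.009, 0.005, 1]]
    - [-0.4, [0.0002, -0.0003, 0.001], [0.009, 0.005, 1]]
    - [-0.4, [0.0002, -0.0003, 0.001], [0.009, 0.005, 1]]
    - [-0.4, [0.0002, -0.0003, 0.001], [0.009, 0.005, 1]]
    - [-0.4, [0.0002, -0.0003, 0.001], [0.009, 0.005, 1]]
    - [-0.4, [0.0002, -0.0003, 0.001], [0.009, 0.005, 1]]
    - [-0.4, [0.0002, -0.0003, 0.001], [0.009, 0.005, 1]]
    - [-0.4, [0.0002, -0.0003, 0.001], [0.009, 0.005, 1]]

```text
time_s: 26.67
eef_pos: [512.3, -381.0, 260.7]
ee_rot: [0.003, 0.967, 0.256, -0.003]
force: [-0.3, -0.3, -0.7]
grip_width: 0.702
grip_force: 0.0
```

Request:
servo_tool:
  commands:
    - [-0.4, [0.0002, -0.0003, 0.001], [0.009, 0.005, 1]]
    - [-0.4, [0.0002, -0.0003, 0.001], [0.009, 0.005, 1]]
    - [-0.4, [0.0002, -0.0003, 0.001], [0.009, 0.005, 1]]
    - [-0.4, [0.0002, -0.0003, 0.001], [0.009, 0.005, 1]]
    - [-0.4, [0.0002, -0.0003, 0.001], [0.009, 0.005, 1]]
    - [-0.4, [0.0002, -0.0003, 0.001], [0.009, 0.005, 1]]
    - [-0.4, [0.0002, -0.0003, 0.001], [0.009, 0.005, 1]]
    - [-0.4, [0.0002, -0.0003, 0.001], [0.009, 0.005, 1]]
    - [-0.4, [0.0002, -0.0003, 0.001], [0.009, 0.005, 1]]
    - [-0.4, [0.0002, -0.0003, 0.001], [0.009, 0.005, 1]]

```text
time_s: 27.5
eef_pos: [514.0, -378.0, 250.6]
ee_rot: [-0.0, 0.965, -0.262, 0.0]
force: [-0.2, -0.0, 0.2]
grip_width: 0.7
grip_force: 0.0
```

Request:
servo_tool:
  commands:
    - [-0.4, [0, 0, 0], [0, 0, 0]]
    - [-0.4, [0, 0, 0], [0, 0, 0]]
    - [-0.4, [0, 0, 0], [0, 0, 0]]

```text
time_s: 27.75
eef_pos: [513.8, -378.7, 250.4]
ee_rot: [-0.0, 0.966, -0.258, -0.0]
force: [-0.6, 0.2, 0.4]
grip_width: 0.699
grip_force: 0.0
```

Run:
```python
from plan import *
p,r,s=now(); print(p,s['joints'].round(2),r.as_matrix()[:,1].round(3))
p,r=rows(p,r,np.r_[AX,152],tool(150,90))
```

```text
[ 513.80250979 -378.65807181  250.44408403] [-0.82  0.56  1.08  0.    1.5   1.27] [-0.499 -0.867 -0.001]
N=3 [[-0.0001, -0.0004, 0.0328],[-0.002, 0.001, 0.005]] path [[514, -378, 218]] end [ 514.2 -377.4  152. ]
```

Request:
servo_tool:
  commands:
    - [-0.4, [0, -0.0004, 0.0328], [0, 0, 0]]
    - [-0.4, [0, -0.0004, 0.0328], [0, 0, 0]]
    - [-0.4, [0, -0.0004, 0.0328], [0, 0, 0]]
    - [1, [0, 0, 0], [0, 0, 0]]
    - [1, [0, 0, 0], [0, 0, 0]]
    - [1, [0, 0, 0], [0, 0, 0]]
    - [1, [0, 0, 0], [0, 0, 0]]
    - [1, [0, 0, 0], [0, 0, 0]]
    - [1, [0, 0, 0], [0, 0, 0]]
    - [1, [0, 0, 0], [0, 0, 0]]
  squeeze: 60

```text
time_s: 28.58
eef_pos: [515.0, -378.7, 154.6]
ee_rot: [0.001, 0.966, -0.26, 0.002]
force: [-0.0, 0.9, 7.9]
grip_width: 0.126
grip_force: 59.9
```

Request:
servo_tool:
  commands:
    - [1, [0, 0, 0], [0, 0, -0.3]]
    - [1, [0, 0, 0], [0, 0, -0.7]]
    - [1, [0, 0, 0], [0, 0, -0.9]]
    - [1, [0, 0, 0], [0, 0, -0.9]]
    - [1, [0, 0, 0], [0, 0, -0.9]]
    - [1, [0, 0, 0], [0, 0, -0.9]]
    - [1, [0, 0, 0], [0, 0, -0.9]]
    - [1, [0, 0, 0], [0, 0, -0.9]]
    - [1, [0, 0, 0], [0, 0, -0.9]]
    - [1, [0, 0, 0], [0, 0, -0.9]]

```text
time_s: 29.42
eef_pos: [515.1, -378.1, 154.5]
ee_rot: [0.001, 0.986, 0.168, 0.001]
force: [-0.1, 4.5, 8.1]
grip_width: 0.131
grip_force: 60.1
```

Request:
servo_tool:
  commands:
    - [1, [0, 0, 0], [0, 0, -0.9]]
    - [1, [0, 0, 0], [0, 0, -0.7]]
    - [1, [0, 0, 0], [0, 0, -0.3]]
    - [1, [0, 0, 0], [0, 0, 0]]
    - [1, [0, 0, 0], [0, 0, 0]]

```text
time_s: 29.83
eef_pos: [515.0, -377.9, 154.6]
ee_rot: [0.001, 0.965, 0.263, 0.001]
force: [-1.2, 3.9, 7.8]
grip_width: 0.129
grip_force: 60.2
```

Run:
```python
from plan import *
p,r,s=now(); print(p,s['joints'].round(2),s['force'].round(1),s['wrist_torque'].round(2),r.as_matrix()[:,1].round(3),s['grip_width'])
```

```text
[ 515.01812729 -377.92981492  154.55783419] [-0.82  0.62  1.23  0.    1.29  0.22] [-1.2  3.9  7.8] [ 0.79  0.2  -0.07] [ 0.508 -0.862  0.002] 0.1292587011856237
```

Low forces, about 60° turned. I'll release, rise, and look for the next jars.

Request:
servo_tool:
  commands:
    - [-0.4, [0, 0, 0], [0, 0, 0]]
    - [-0.4, [0, 0, 0], [0, 0, 0]]
    - [-0.4, [0, 0, 0], [0, 0, 0]]
    - [-0.4, [0, 0, 0], [0, 0, 0]]
    - [-0.4, [0, 0, -0.04], [0, 0, 0]]
    - [-0.4, [0, 0, -0.04], [0, 0, 0]]
    - [-0.4, [0, 0, -0.04], [0, 0, 0]]
    - [-0.4, [0, 0, 0], [0, 0, 0]]
    - [-0.4, [0, 0, 0], [0, 0, 0]]
    - [-0.4, [0, 0, 0], [0, 0, 0]]
  squeeze: 45

```text
time_s: 30.67
eef_pos: [514.0, -378.0, 270.7]
ee_rot: [-0.001, 0.965, 0.263, -0.0]
force: [0.4, 0.0, 0.1]
grip_width: 0.698
grip_force: 0.0
```

```bash
python3 - <<'E' 2>/dev/null
from plan import *
p,r,s=now(); print(p,s['joints'].round(2))
from jars import jars
jars()
from chk import *
jartop(95,130,(445,-337.5)); jartop(95,130,(445,-417.5))
g,R1,t=pickpose([453.8,157.5],123,30)
print('tool y',r.as_matrix()[:,1]); p,r=rows(p,r,[480,-150,300],r);p,r=rows(p,r,[485,60,200],R1)
E
```

```text
[ 514.01728619 -377.99199367  270.69577137] [-0.82  0.56  1.04  0.    1.55  0.22]
top [583.1 117.2] [75.1 40.4] a 72.4 n 203 z 39.6 grey s 28.0
top [453.9 157.6] [39.9 75.4] a 123.3 n 208 z 42.0 grey s 21.0
scene [645.9 162. ] [37.6 66.7] a 133.2 n 69 z 43.2 grey s -5.0
scene [583.3 119.7] [84.  43.1] a 73.7 n 139 z 41.4 grey s -7.0
scene [454.7 159.2] [47.8 76.1] a 123.6 n 173 z 43.8 grey s -0.0
scene [ 657.  -150.4] [ 47.2 179.1] a 90.8 n 300 z 32.5 grey s -23.0
top top [0. 0.] [0. 0.] 0.0 0 nan
  disc [array([ 512.6, -378.4]), np.float64(106.2)]
scene top [ 444.9 -340. ] [43.8 37.7] 62.1 138 110.5
  disc [array([ 510.1, -379.3]), np.float64(109.5)]
  bar [ 509.7 -381. ] [54.5 11.1] 31.9
top top [0. 0.] [0. 0.] 0.0 0 nan
  disc [array([ 513.2, -377.9]), np.float64(105.5)]
scene top [ 446.2 -418.3] [44.8 39.9] 30.9 171 110.4
  disc [array([ 511. , -379.4]), np.float64(109.5)]
  bar [ 509.8 -380.9] [56.1 11.6] 30.8
tool y [ 0.50703294 -0.86192333 -0.00240226]
N=6 [[0.0144, -0.0356, -0.0048],[0.0, 0.0, 0.0]] path [[508, -340, 276], [491, -226, 290]] end [ 480.2 -150.1  300. ]
N=15 [[0.0112, -0.0022, 0.0131],[0.462, 0.442, -0.951]] path [[489, -143, 287], [510, -110, 252], [521, -67, 225], [519, -18, 208], [503, 31, 200]] end [485.1  60.  199.3]
```

Request:
servo_tool:
  commands:
    - [-0.4, [0.0144, -0.0356, -0.0048], [0, 0, 0]]
    - [-0.4, [0.0144, -0.0356, -0.0048], [0, 0, 0]]
    - [-0.4, [0.0144, -0.0356, -0.0048], [0, 0, 0]]
    - [-0.4, [0.0144, -0.0356, -0.0048], [0, 0, 0]]
    - [-0.4, [0.0144, -0.0356, -0.0048], [0, 0, 0]]
    - [-0.4, [0.0144, -0.0356, -0.0048], [0, 0, 0]]

```text
time_s: 31.47
eef_pos: [479.7, -148.5, 300.7]
ee_rot: [-0.001, 0.965, 0.263, -0.0]
force: [0.5, 0.7, -0.9]
grip_width: 0.702
grip_force: 0.0
```

Request:
servo_tool:
  commands:
    - [-0.4, [0.0112, -0.0022, 0.0131], [0.462, 0.442, -0.951]]
    - [-0.4, [0.0112, -0.0022, 0.0131], [0.462, 0.442, -0.951]]
    - [-0.4, [0.0112, -0.0022, 0.0131], [0.462, 0.442, -0.951]]
    - [-0.4, [0.0112, -0.0022, 0.0131], [0.462, 0.442, -0.951]]
    - [-0.4, [0.0112, -0.0022, 0.0131], [0.462, 0.442, -0.951]]
    - [-0.4, [0.0112, -0.0022, 0.0131], [0.462, 0.442, -0.951]]
    - [-0.4, [0.0112, -0.0022, 0.0131], [0.462, 0.442, -0.951]]
    - [-0.4, [0.0112, -0.0022, 0.0131], [0.462, 0.442, -0.951]]

```text
time_s: 32.13
eef_pos: [522.2, -50.9, 218.6]
ee_rot: [-0.228, 0.753, 0.604, 0.124]
force: [0.4, -0.6, -0.3]
grip_width: 0.701
grip_force: 0.0
```

Request:
servo_tool:
  commands:
    - [-0.4, [0.0112, -0.0022, 0.0131], [0.462, 0.442, -0.951]]
    - [-0.4, [0.0112, -0.0022, 0.0131], [0.462, 0.442, -0.951]]
    - [-0.4, [0.0112, -0.0022, 0.0131], [0.462, 0.442, -0.951]]
    - [-0.4, [0.0112, -0.0022, 0.0131], [0.462, 0.442, -0.951]]
    - [-0.4, [0.0112, -0.0022, 0.0131], [0.462, 0.442, -0.951]]
    - [-0.4, [0.0112, -0.0022, 0.0131], [0.462, 0.442, -0.951]]
    - [-0.4, [0.0112, -0.0022, 0.0131], [0.462, 0.442, -0.951]]
    - [-0.4, [0, 0, 0], [0, 0, 0]]
    - [-0.4, [0, 0, 0], [0, 0, 0]]
    - [-0.4, [0, 0, 0], [0, 0, 0]]

```text
time_s: 32.97
eef_pos: [485.8, 59.3, 199.9]
ee_rot: [-0.384, 0.43, 0.79, 0.209]
force: [0.1, -1.0, 0.3]
grip_width: 0.701
grip_force: 0.0
```

Run:
```python
from plan import *
p,r,s=now(); print(p,s['joints'].round(2),s['force'])
g,R1,t=pickpose([453.9,157.5],123,30)
p,r=rows(p,r,g-60*t,R1,vmax=38);p,r=rows(p,r,g,R1,n=3)
```

```text
[485.81480167  59.27057703 199.92508267] [-0.38  0.61  1.4   0.5   1.89 -0.98] [ 0.14233518 -0.95001618  0.27767004]
N=5 [[-0.015, 0.0053, 0.0276],[0.003, 0.007, -0.003]] path [[484, 73, 171], [477, 113, 85]] end [474.2 125.9  55.7]
N=3 [[-0.0001, 0.0001, 0.0201],[-0.0, 0.0, -0.0]] path [[466, 139, 43]] end [448.7 165.8  18.4]
```

Request:
servo_tool:
  commands:
    - [-0.4, [-0.015, 0.0053, 0.0276], [0.003, 0.007, -0.003]]
    - [-0.4, [-0.015, 0.0053, 0.0276], [0.003, 0.007, -0.003]]
    - [-0.4, [-0.015, 0.0053, 0.0276], [0.003, 0.007, -0.003]]
    - [-0.4, [-0.015, 0.0053, 0.0276], [0.003, 0.007, -0.003]]
    - [-0.4, [-0.015, 0.0053, 0.0276], [0.003, 0.007, -0.003]]
    - [-0.4, [0, 0, 0.02], [0, 0, 0]]
    - [-0.4, [0, 0, 0.02], [0, 0, 0]]
    - [-0.4, [0, 0, 0.02], [0, 0, 0]]
    - [-0.4, [0, 0, 0], [0, 0, 0]]
    - [-0.4, [0, 0, 0], [0, 0, 0]]

```text
time_s: 33.8
eef_pos: [448.1, 165.9, 19.2]
ee_rot: [-0.386, 0.428, 0.79, 0.209]
force: [1.1, 0.6, 0.3]
grip_width: 0.699
grip_force: 0.0
```

Request:
servo_tool:
  commands:
    - [1, [0, 0, 0], [0, 0, 0]]
    - [1, [0, 0, 0], [0, 0, 0]]
    - [1, [0, 0, 0], [0, 0, 0]]
    - [1, [0, 0, 0], [0, 0, 0]]
    - [1, [0, 0, 0], [0, 0, 0]]

```text
time_s: 34.22
eef_pos: [448.8, 165.8, 19.7]
ee_rot: [-0.385, 0.428, 0.79, 0.21]
force: [1.5, -2.9, 5.4]
grip_width: 0.465
grip_force: 45.7
```

Request:
servo_tool:
  commands:
    - [1, [0.008, 0, -0.006], [0, 0, 0]]
    - [1, [0.0236, 0, -0.0184], [0, 0, 0]]
    - [1, [0.0236, 0, -0.0184], [0, 0, 0]]
    - [1, [0.0236, 0, -0.0184], [0, 0, 0]]
    - [1, [0.0236, 0, -0.0184], [0, 0, 0]]
    - [1, [0.0236, 0, -0.0184], [0, 0, 0]]
    - [1, [0, 0, 0], [0, 0, 0]]
    - [1, [0, 0, 0], [0, 0, 0]]
    - [1, [0, 0, 0], [0, 0, 0]]

```text
time_s: 34.97
eef_pos: [447.2, 166.3, 178.1]
ee_rot: [-0.386, 0.428, 0.79, 0.209]
force: [-0.5, 1.1, -1.6]
grip_width: 0.458
grip_force: 45.3
```

Run:
```python
from plan import *
held([453.9,157.5],22.4,[448.6,165.8,19.5],[-.385,.428,.79,.21])
```

```text
[447.18514171 166.33239487 178.13693888] 0.45816024449001214 45.30755639076233 [-0.5  1.1 -1.6] 34.9667 ct [-3.77177506  0.         -9.54766424]
N=7 [[-0.0165, -0.0113, -0.0332],[0.0, 0.0, 0.0]] path [[458, 130, 185], [489, 20, 208], [520, -90, 230]] end [520.  -89.9 229.7]
N=16 [[-0.0148, -0.0035, 0.0037],[-0.046, -0.909, 0.38]] path [[520, -97, 216], [523, -126, 179], [525, -164, 152], [525, -208, 137], [522, -255, 135], [515, -300, 145]] end [ 514.6 -299.9  145.3]
```

Request:
servo_tool:
  commands:
    - [1, [-0.0165, -0.0113, -0.0332], [0, 0, 0]]
    - [1, [-0.0165, -0.0113, -0.0332], [0, 0, 0]]
    - [1, [-0.0165, -0.0113, -0.0332], [0, 0, 0]]
    - [1, [-0.0165, -0.0113, -0.0332], [0, 0, 0]]
    - [1, [-0.0165, -0.0113, -0.0332], [0, 0, 0]]
    - [1, [-0.0165, -0.0113, -0.0332], [0, 0, 0]]
    - [1, [-0.0165, -0.0113, -0.0332], [0, 0, 0]]

```text
time_s: 35.55
eef_pos: [520.3, -91.6, 229.1]
ee_rot: [-0.387, 0.428, 0.789, 0.21]
force: [0.9, -0.5, 0.0]
grip_width: 0.461
grip_force: 45.6
```

Request:
servo_tool:
  commands:
    - [1, [-0.0148, -0.0035, 0.0037], [-0.046, -0.909, 0.38]]
    - [1, [-0.0148, -0.0035, 0.0037], [-0.046, -0.909, 0.38]]
    - [1, [-0.0148, -0.0035, 0.0037], [-0.046, -0.909, 0.38]]
    - [1, [-0.0148, -0.0035, 0.0037], [-0.046, -0.909, 0.38]]
    - [1, [-0.0148, -0.0035, 0.0037], [-0.046, -0.909, 0.38]]
    - [1, [-0.0148, -0.0035, 0.0037], [-0.046, -0.909, 0.38]]
    - [1, [-0.0148, -0.0035, 0.0037], [-0.046, -0.909, 0.38]]
    - [1, [-0.0148, -0.0035, 0.0037], [-0.046, -0.909, 0.38]]

```text
time_s: 36.22
eef_pos: [524.8, -178.5, 144.0]
ee_rot: [-0.085, 0.599, 0.796, -0.013]
force: [0.0, -0.7, -1.5]
grip_width: 0.463
grip_force: 45.6
```

Request:
servo_tool:
  commands:
    - [1, [-0.0148, -0.0035, 0.0037], [-0.046, -0.909, 0.38]]
    - [1, [-0.0148, -0.0035, 0.0037], [-0.046, -0.909, 0.38]]
    - [1, [-0.0148, -0.0035, 0.0037], [-0.046, -0.909, 0.38]]
    - [1, [-0.0148, -0.0035, 0.0037], [-0.046, -0.909, 0.38]]
    - [1, [-0.0148, -0.0035, 0.0037], [-0.046, -0.909, 0.38]]
    - [1, [-0.0148, -0.0035, 0.0037], [-0.046, -0.909, 0.38]]
    - [1, [-0.0148, -0.0035, 0.0037], [-0.046, -0.909, 0.38]]
    - [1, [-0.0148, -0.0035, 0.0037], [-0.046, -0.909, 0.38]]
    - [1, [0, 0, 0], [0, 0, 0]]
    - [1, [0, 0, 0], [0, 0, 0]]

```text
time_s: 37.05
eef_pos: [514.5, -299.0, 144.0]
ee_rot: [0.227, 0.668, 0.67, -0.23]
force: [0.0, -0.3, -0.8]
grip_width: 0.458
grip_force: 45.6
```

Request:
servo_tool:
  commands:
    - [1, [0, 0, 0], [0, 0, 0]]

```text
time_s: 37.13
eef_pos: [515.0, -299.4, 144.9]
ee_rot: [0.228, 0.669, 0.67, -0.229]
force: [0.1, 0.2, -0.7]
grip_width: 0.461
grip_force: 45.6
```

```bash
python3 - <<'E' 2>/dev/null
from plan import *
above()
from chk import *
jartop(175,205,(512,-297),32); print('filled'); jartop(95,130,(445,-337.5)); jartop(95,130,(445,-417.5))
E
```

```text
[ 515.03832758 -299.40376443  144.94418282] [ 0.1  0.2 -0.7] 0.4605588650448881 [-0.49  0.49  1.64 -0.8   0.85  0.01] 37.1333
m [-0.001  0.004 -1.   ] mouth [ 515.02231901 -296.38564805  117.30430049]
N=1 [[0.011, -0.0008, 0.0159],[-0.005, -0.041, 0.011]] path [[514, -300, 126]] end [ 514.2 -300.4  125.6]
N=2 [[0.0163, 0.0, 0.0209],[-0.0, 0.0, -0.0]] path [[514, -300, 99]] end [ 514.1 -300.4   72.6]
N=5 [[0.0012, 0.0, 0.0016],[-0.0, 0.0, -0.0]] path [[514, -300, 71], [514, -301, 65]] end [ 514.1 -300.6   62.6]
top top [ 514.1 -296.9] [39.  44.8] 88.8 131 188.9
  disc [array([ 509.7, -380. ]), np.float64(108.9)]
  bar [ 512.8 -376.2] [60.1 12.3] 30.1
scene top [ 514.2 -297.6] [48.2 42.3] 1.0 158 190.9
  disc [array([ 511.8, -380.4]), np.float64(110.3)]
  bar [ 509.  -381.3] [56.1 11. ] 30.0
filled
top top [ 443.8 -337.4] [40.1 39.6] 59.3 122 108.7
  disc [array([ 508.8, -379. ]), np.float64(108.6)]
  bar [ 513.  -376.4] [59.9 11.4] 30.6
scene top [ 445.4 -337.8] [44.3 40.9] 58.6 156 110.2
  disc [array([ 510.9, -377.7]), np.float64(108.3)]
  bar [ 509.9 -380.8] [57.1 11.6] 31.7
top top [ 445.2 -417.4] [39.6 40.8] 31.8 121 108.4
  disc [array([ 509.6, -379.9]), np.float64(108.9)]
  bar [ 513.  -376.6] [60.  11.6] 29.9
scene top [ 446.5 -417.9] [43.  40.2] 30.4 173 109.8
  disc [array([ 511.3, -379. ]), np.float64(110.1)]
  bar [ 509.3 -381.1] [59.  11.1] 31.4
```

Request:
servo_tool:
  commands:
    - [1, [0.011, -0.0015, 0.0159], [-0.005, -0.041, 0.011]]
    - [1, [0.0108, 0, 0.014], [0, 0, 0]]
    - [1, [0.0108, 0, 0.014], [0, 0, 0]]
    - [1, [0.0108, 0, 0.014], [0, 0, 0]]
    - [1, [0.0012, 0, 0.0016], [0, 0, 0]]
    - [1, [0.0012, 0, 0.0016], [0, 0, 0]]
    - [1, [0.0012, 0, 0.0016], [0, 0, 0]]
    - [1, [0, 0, 0], [0, 0, 0]]
    - [1, [0, 0, 0], [0, 0, 0]]

```text
time_s: 38.18
eef_pos: [513.9, -301.7, 68.3]
ee_rot: [0.232, 0.669, 0.668, -0.231]
force: [0.4, 0.3, -1.2]
grip_width: 0.461
grip_force: 45.6
```

Request:
servo_tool:
  commands:
    - [1, [0.0006, 0, 0.0008], [0, 0, 0]]
    - [1, [0.0006, 0, 0.0008], [0, 0, 0]]
    - [1, [0, 0, 0], [0, 0, 0]]

```text
time_s: 38.43
eef_pos: [513.6, -301.5, 65.4]
ee_rot: [0.231, 0.669, 0.668, -0.231]
force: [-0.3, -0.2, -0.2]
grip_width: 0.459
grip_force: 45.6
```

Request:
servo_tool:
  commands:
    - [1, [0.0006, 0, 0.0008], [0, 0, 0]]
    - [1, [0, 0, 0], [0, 0, 0]]
    - [1, [0, 0, 0], [0, 0, 0]]

```text
time_s: 38.68
eef_pos: [513.5, -301.5, 64.3]
ee_rot: [0.231, 0.669, 0.668, -0.231]
force: [-0.5, 0.3, -1.3]
grip_width: 0.463
grip_force: 45.6
```

Request:
servo_tool:
  commands:
    - [1, [0.0006, 0, 0.0008], [0, 0, 0]]
    - [1, [0, 0, 0], [0, 0, 0]]
    - [1, [0, 0, 0], [0, 0, 0]]

```text
time_s: 38.93
eef_pos: [513.9, -301.7, 64.0]
ee_rot: [0.232, 0.668, 0.668, -0.231]
force: [-0.6, 1.1, 5.5]
grip_width: 0.462
grip_force: 46.2
```

Request:
servo_tool:
  commands:
    - [1, [0.0004, 0, 0.0005], [0, 0, 0]]
    - [1, [0, 0, 0], [0, 0, 0]]

```text
time_s: 39.1
eef_pos: [514.0, -301.8, 64.0]
ee_rot: [0.232, 0.668, 0.668, -0.231]
force: [-2.1, 4.0, 11.0]
grip_width: 0.461
grip_force: 47.0
```

Contact. I'll release, retreat, and rise over the axis.

Request:
servo_tool:
  commands:
    - [-0.4, [0, 0, 0], [0, 0, 0]]
    - [-0.4, [0, 0, 0], [0, 0, 0]]
    - [-0.4, [0, 0, 0], [0, 0, 0]]
    - [-0.4, [0, 0, -0.01], [0, 0, 0]]
    - [-0.4, [0, 0, -0.02], [0, 0, 0]]
    - [-0.4, [0, 0, -0.03], [0, 0, 0]]
    - [-0.4, [0, 0, -0.03], [0, 0, 0]]
    - [-0.4, [0, 0, -0.03], [0, 0, 0]]

```text
time_s: 39.77
eef_pos: [513.3, -226.2, 158.3]
ee_rot: [0.231, 0.669, 0.668, -0.231]
force: [0.7, -0.2, -0.2]
grip_width: 0.699
grip_force: 0.0
```

Request:
servo_tool:
  commands:
    - [-0.4, [-0.0276, 0, -0.0175], [0, 0.95, 0]]
    - [-0.4, [-0.0276, 0, -0.0175], [0, 0.95, 0]]
    - [-0.4, [-0.0276, 0, -0.0175], [0, 0.95, 0]]
    - [-0.4, [-0.0276, 0, -0.0175], [0, 0.95, 0]]
    - [-0.4, [-0.0322, 0, 0.0057], [0, 0.833, 0]]
    - [-0.4, [-0.0322, 0, 0.0057], [0, 0.833, 0]]
    - [-0.4, [-0.0322, 0, 0.0057], [0, 0.833, 0]]
    - [-0.4, [0, 0, 0], [0, 0, 0]]
    - [-0.4, [0, 0, 0], [0, 0, 0]]
    - [-0.4, [0, 0, 0], [0, 0, 0]]

```text
time_s: 40.6
eef_pos: [513.2, -383.3, 270.1]
ee_rot: [0.006, 0.708, 0.706, -0.007]
force: [0.3, 0.2, -0.3]
grip_width: 0.698
grip_force: 0.0
```

```bash
python3 - <<'E' 2>/dev/null
from plan import *
p,r,s=now(); print(p,s['joints'].round(2))
p,r=rows(p,r,np.r_[AX,250],tool(-150,90));p,r=rows(p,r,np.r_[AX,152],r)
print(r.as_matrix()[:,1])
from chk import *
jartop(95,130,(512,-297))
E
```

```text
[ 513.21732562 -383.28188315  270.13433861] [-0.82  0.55  1.04 -0.01  1.53 -0.82]
N=10 [[0.0006, -0.0002, 0.002],[0.009, 0.018, 0.998]] path [[513, -383, 268], [513, -381, 262], [513, -379, 256], [514, -378, 250]] end [ 514.1 -377.5  250.1]
N=3 [[0.0, 0.0, 0.0327],[0.0, 0.0, 0.0]] path [[514, -378, 217]] end [ 514.1 -377.5  152. ]
[ 4.99976591e-01 -8.66038788e-01 -4.75528927e-04]
top top [ 515.  -297.9] [37.4 39.3] 1.6 108 108.1
  disc [array([ 527.6, -361.1]), np.float64(97.4)]
scene top [ 513.4 -298.3] [41.1 44. ] 5.2 130 110.1
  disc [array([ 508.9, -376.6]), np.float64(109.7)]
  bar [ 509.2 -381.5] [55.2 11.5] 30.9
```

Request:
servo_tool:
  commands:
    - [-0.4, [0.0006, -0.0002, 0.002], [0.009, 0.018, 1]]
    - [-0.4, [0.0006, -0.0002, 0.002], [0.009, 0.018, 1]]
    - [-0.4, [0.0006, -0.0002, 0.002], [0.009, 0.018, 1]]
    - [-0.4, [0.0006, -0.0002, 0.002], [0.009, 0.018, 1]]
    - [-0.4, [0.0006, -0.0002, 0.002], [0.009, 0.018, 1]]
    - [-0.4, [0.0006, -0.0002, 0.002], [0.009, 0.018, 1]]
    - [-0.4, [0.0006, -0.0002, 0.002], [0.009, 0.018, 1]]
    - [-0.4, [0.0006, -0.0002, 0.002], [0.009, 0.018, 1]]
    - [-0.4, [0.0006, -0.0002, 0.002], [0.009, 0.018, 1]]
    - [-0.4, [0.0006, -0.0002, 0.002], [0.009, 0.018, 1]]

```text
time_s: 41.53
eef_pos: [514.6, -376.5, 250.9]
ee_rot: [0.0, 0.967, 0.256, 0.0]
force: [-0.4, -0.1, 0.1]
grip_width: 0.702
grip_force: 0.0
```

Request:
servo_tool:
  commands:
    - [-0.4, [0, 0, 0], [0, 0, 0]]
    - [-0.4, [0, 0, 0], [0, 0, 0]]
    - [-0.4, [0, 0, 0], [0, 0, 0]]

```text
time_s: 41.78
eef_pos: [514.3, -377.5, 250.7]
ee_rot: [0.0, 0.966, 0.26, 0.0]
force: [-0.3, 0.4, 0.3]
grip_width: 0.702
grip_force: 0.0
```

Run:
```python
from plan import *
p,r,s=now(); print(p,s['joints'].round(2),r.as_matrix()[:,1].round(3))
p,r=rows(p,r,np.r_[514.5,-377.8,152],tool(-150,90))
```

```text
[ 514.25912344 -377.49465578  250.66404952] [-0.82  0.56  1.08 -0.    1.5   0.23] [ 0.501 -0.865  0.001]
N=3 [[0.0, 0.0001, 0.0329],[0.002, -0.0, 0.005]] path [[514, -378, 218]] end [ 514.4 -377.8  152. ]
```

Request:
servo_tool:
  commands:
    - [-0.4, [0, 0, 0.032], [0, 0, 0]]
    - [-0.4, [0, 0, 0.032], [0, 0, 0]]
    - [-0.4, [0, 0, 0.032], [0, 0, 0]]
    - [1, [0, 0, 0], [0, 0, 0]]
    - [1, [0, 0, 0], [0, 0, 0]]
    - [1, [0, 0, 0], [0, 0, 0]]
    - [1, [0, 0, 0], [0, 0, 0]]
    - [1, [0, 0, 0], [0, 0, 0]]
    - [1, [0, 0, 0], [0, 0, 0]]
    - [1, [0, 0, 0], [0, 0, 0]]
  squeeze: 60

```text
time_s: 42.62
eef_pos: [514.4, -378.3, 157.0]
ee_rot: [0.001, 0.966, 0.258, 0.001]
force: [-2.8, 3.7, 6.9]
grip_width: 0.126
grip_force: 59.4
```

Request:
servo_tool:
  commands:
    - [1, [0, 0, 0], [0, 0, -0.3]]
    - [1, [0, 0, 0], [0, 0, -0.7]]
    - [1, [0, 0, 0], [0, 0, -0.9]]
    - [1, [0, 0, 0], [0, 0, -0.9]]
    - [1, [0, 0, 0], [0, 0, -0.9]]
    - [1, [0, 0, 0], [0, 0, -0.9]]
    - [1, [0, 0, 0], [0, 0, -0.9]]
    - [1, [0, 0, 0], [0, 0, -0.9]]
    - [1, [0, 0, 0], [0, 0, -0.9]]
    - [1, [0, 0, 0], [0, 0, -0.9]]

```text
time_s: 43.45
eef_pos: [514.3, -378.2, 156.9]
ee_rot: [0.001, 0.77, 0.638, 0.0]
force: [-3.5, 4.1, 7.3]
grip_width: 0.131
grip_force: 59.5
```

Request:
servo_tool:
  commands:
    - [1, [0, 0, 0], [0, 0, -0.9]]
    - [1, [0, 0, 0], [0, 0, -0.7]]
    - [1, [0, 0, 0], [0, 0, -0.2]]
    - [1, [0, 0, 0], [0, 0, 0]]
    - [1, [0, 0, 0], [0, 0, 0]]

```text
time_s: 43.87
eef_pos: [514.3, -378.2, 157.0]
ee_rot: [0.001, 0.708, 0.706, 0.0]
force: [-3.8, 3.4, 6.2]
grip_width: 0.126
grip_force: 59.4
```

Run:
```python
from plan import *
p,r,s=now(); print(p,s['joints'].round(2),s['force'].round(1),s['wrist_torque'].round(2),r.as_matrix()[:,1].round(3),s['grip_width'])
```

```text
[ 514.30919801 -378.2486711   156.96829541] [-0.82  0.62  1.23  0.    1.29 -0.82] [-3.8  3.4  6.2] [ 0.8   0.49 -0.05] [ 1.    -0.002  0.002] 0.12565537577241304
```

Request:
servo_tool:
  commands:
    - [-0.4, [0, 0, 0], [0, 0, 0]]
    - [-0.4, [0, 0, 0], [0, 0, 0]]
    - [-0.4, [0, 0, 0], [0, 0, 0]]
    - [-0.4, [0, 0, 0], [0, 0, 0]]
    - [-0.4, [0, 0, -0.04], [0, 0, 0]]
    - [-0.4, [0, 0, -0.04], [0, 0, 0]]
    - [-0.4, [0, 0, -0.04], [0, 0, 0]]
    - [-0.4, [0, 0, 0], [0, 0, 0]]
    - [-0.4, [0, 0, 0], [0, 0, 0]]
    - [-0.4, [0, 0, 0], [0, 0, 0]]
  squeeze: 45

```text
time_s: 44.7
eef_pos: [513.8, -378.1, 273.1]
ee_rot: [-0.001, 0.708, 0.706, 0.0]
force: [-0.4, 0.9, -1.0]
grip_width: 0.697
grip_force: 0.0
```

```bash
python3 - <<'E' 2>/dev/null
from kin import *
p,r,s=now(); print(p,s['joints'].round(2))
from jars import jars
jars()
from chk import *
jartop(95,130,(445,-337.5)); jartop(95,130,(445,-417.5)); jartop(95,130,(514,-457.5))
g,R1,t=pickpose([583.1,117.5],72.5,28,s=8); print(g,t)
p,r=rows(p,r,[520,-150,300],r);p,r=rows(p,r,g-150*t+[0,0,40],R1)
E
```

```text
[ 513.80319954 -378.13840303  273.12084481] [-0.82  0.55  1.03  0.    1.55 -0.82]
top [583.4 117.1] [74.9 40.7] a 72.7 n 202 z 39.7 grey s 28.0
scene [644.6 162.8] [38.1 61.9] a 135.3 n 64 z 43.6 grey s -3.0
scene [583.8 118.9] [81.9 40.7] a 73.9 n 136 z 41.3 grey s -1.0
scene [ 655.7 -149.3] [ 47.2 181.1] a 90.2 n 257 z 32.5 grey s -37.0
top top [0. 0.] [0. 0.] 0.0 0 nan
  disc [array([ 530. , -359.1]), np.float64(96.1)]
scene top [ 445.  -339.8] [41.7 39.6] 62.3 143 109.9
  disc [array([ 516.1, -381.2]), np.float64(107.3)]
  bar [ 511.4 -378.3] [11. 63.] 2.3
top top [0. 0.] [0. 0.] 0.0 0 nan
  disc [array([ 530.2, -360.2]), np.float64(97.0)]
scene top [ 444.5 -418.5] [41.7 39.8] 31.0 170 110.7
  disc [array([ 513.7, -381.2]), np.float64(108.6)]
  bar [ 512.5 -378.3] [11.4 62.4] 0.7
top top [ 502.6 -471.2] [15.2  9.5] 0.9 11 108.0
  disc [array([ 530. , -359.3]), np.float64(96.3)]
scene top [ 515.5 -456.6] [43. 41.] 4.3 167 110.5
  disc [array([ 514.2, -381.1]), np.float64(108.1)]
  bar [ 511.1 -378.9] [63.7  9.7] 89.4
[585.12549445 123.92404768  16.48713041] [ 0.2369594   0.75153921 -0.61566148]
N=6 [[0.038, 0.0009, -0.0044],[0.0, 0.0, 0.0]] path [[515, -340, 278], [518, -226, 291]] end [ 519.8 -150.2  299.8]
N=9 [[0.0106, 0.0001, 0.0234],[-0.147, 0.954, 0.298]] path [[520, -140, 276], [525, -95, 214], [537, -34, 168]] end [549.8  11.4 148.9]
```

```bash
python3 - <<'E' 2>/dev/null
from plan import *
for n in('top','scene'):
    z=np.load(f'/tmp/{n}.npz');P=z['P'];rgb=z['rgb']
    for zl,zh in((15,30),(45,90),(90,150),(150,400)):
        for y in range(110,200,10):
            m=(P[...,1]>y)&(P[...,1]<y+10)&(P[...,2]>zl)&(P[...,2]<zh)&(P[...,0]>585)&(P[...,0]<720)
            if m.any(): i=P[m][:,0].argmin(); print(n,zl,y,P[m][i].round(),rgb[m][i],m.sum())
E
python3 - <<'E'
import cv2,numpy as np
a=cv2.imread('pics/top0.png')[150:215,170:235];b=cv2.imread('pics/scene0.png')[140:215,180:255]
cv2.imwrite('pics/ins.png',np.hstack([cv2.resize(a,(400,400),interpolation=2),cv2.resize(b,(400,400),interpolation=2)]))
E
```

```text
top 15 140 [634. 150.  23.] [115 106  94] 15
top 15 150 [633. 153.  25.] [137 123 111] 2
top 15 190 [633. 194.  21.] [132 122 107] 3
top 45 120 [594. 121.  47.] [244 244 245] 1
top 45 140 [601. 141.  48.] [232 230 232] 42
top 45 150 [634. 153.  56.] [105 100  86] 2
top 45 170 [629. 179.  79.] [136 115 103] 1
top 45 180 [628. 186.  84.] [125 117 103] 2
top 45 190 [629. 199.  78.] [123 113  99] 3
top 90 140 [612. 147. 109.] [102  68  61] 71
top 90 150 [611. 158. 114.] [108  20  26] 24
top 90 160 [610. 165. 116.] [119  28  31] 27
top 90 170 [627. 175. 106.] [135 113 104] 4
top 90 180 [628. 188. 117.] [130 132 116] 6
top 90 190 [628. 191. 118.] [128 124 109] 10
top 150 140 [600. 150. 260.] [110  87  76] 219
top 150 150 [599. 155. 268.] [81  0  0] 139
top 150 160 [599. 162. 267.] [90 34 32] 112
top 150 170 [618. 176. 269.] [98 37 18] 103
top 150 180 [619. 186. 266.] [109  47  24] 102
top 150 190 [619. 193. 265.] [109  51  25] 113
scene 15 140 [638. 148.  27.] [151 143 125] 13
scene 15 150 [633. 156.  20.] [136 131 115] 27
scene 15 160 [632. 169.  18.] [141 137 123] 4
scene 15 170 [634. 17
[... 315 characters left out ...]
70 [627. 177.  72.] [144 136 120] 9
scene 45 180 [628. 185.  73.] [139 125 110] 8
scene 45 190 [628. 198.  77.] [138 127 113] 8
scene 90 140 [611. 146. 110.] [122  83  75] 61
scene 90 150 [607. 159. 126.] [147  87  80] 154
scene 90 160 [612. 168. 108.] [124  85  78] 16
scene 90 170 [628. 171. 135.] [151 144 130] 13
scene 90 180 [627. 183. 134.] [150 142 127] 12
scene 90 190 [627. 197. 137.] [148 141 126] 14
scene 150 140 [599. 149. 277.] [137  34  33] 220
scene 150 150 [599. 156. 278.] [138  35  39] 406
scene 150 160 [597. 161. 272.] [117  56  50] 79
scene 150 170 [602. 173. 269.] [131  94  83] 75
scene 150 180 [617. 186. 270.] [158  87  65] 68
scene 150 190 [617. 198. 274.] [141  63  34] 73
```

View pics/ins.png

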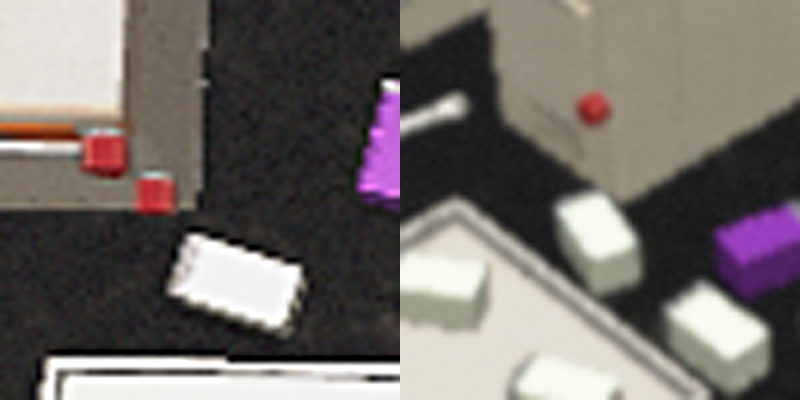

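The picture shows the jar at (235,280) in the left half. The instrument corner is behind it, with a red knob at (155,195), which is about 110 mm up. So I'll lift a little and pull back before rising.

Request:
servo_tool:
  commands:
    - [-0.3, [0.038, 0.0009, -0.0044], [0, 0, 0]]
    - [-0.3, [0.038, 0.0009, -0.0044], [0, 0, 0]]
    - [-0.3, [0.038, 0.0009, -0.0044], [0, 0, 0]]
    - [-0.3, [0.038, 0.0009, -0.0044], [0, 0, 0]]
    - [-0.3, [0.038, 0.0009, -0.0044], [0, 0, 0]]
    - [-0.3, [0.038, 0.0009, -0.0044], [0, 0, 0]]

```text
time_s: 45.6
eef_pos: [519.6, -148.5, 300.7]
ee_rot: [-0.0, 0.708, 0.706, 0.0]
force: [0.7, -0.3, 0.3]
grip_width: 0.647
grip_force: 0.0
```

Request:
servo_tool:
  commands:
    - [-0.3, [0.0106, 0.0001, 0.0234], [-0.147, 0.954, 0.298]]
    - [-0.3, [0.0106, 0.0001, 0.0234], [-0.147, 0.954, 0.298]]
    - [-0.3, [0.0106, 0.0001, 0.0234], [-0.147, 0.954, 0.298]]
    - [-0.3, [0.0106, 0.0001, 0.0234], [-0.147, 0.954, 0.298]]
    - [-0.3, [0.0106, 0.0001, 0.0234], [-0.147, 0.954, 0.298]]
    - [-0.3, [0.0106, 0.0001, 0.0234], [-0.147, 0.954, 0.298]]
    - [-0.3, [0.0106, 0.0001, 0.0234], [-0.147, 0.954, 0.298]]
    - [-0.3, [0.0106, 0.0001, 0.0234], [-0.147, 0.954, 0.298]]
    - [-0.3, [0.0106, 0.0001, 0.0234], [-0.147, 0.954, 0.298]]

```text
time_s: 46.35
eef_pos: [550.4, 11.5, 149.0]
ee_rot: [-0.259, 0.725, 0.53, 0.355]
force: [1.1, 0.3, -0.7]
grip_width: 0.651
grip_force: 0.0
```

Request:
servo_tool:
  commands:
    - [-0.3, [0, 0, 0], [0, 0, 0]]
    - [-0.3, [0, 0, 0], [0, 0, 0]]
    - [-0.3, [0, 0, 0], [0, 0, 0]]

```text
time_s: 46.6
eef_pos: [550.5, 10.3, 150.2]
ee_rot: [-0.257, 0.725, 0.533, 0.353]
force: [-0.4, 0.5, -0.5]
grip_width: 0.654
grip_force: 0.0
```

```bash
python3 - <<'E' 2>/dev/null
from plan import *
p,r,s=now(); print(p,s['joints'].round(2),s['force'].round(1))
from jars import jars
jars()
g,R1,t=pickpose([583.3,117.3],72.6,30,s=9)
p,r=rows(p,r,g-60*t,R1,vmax=38);p,r=rows(p,r,g,R1,n=3)
E
```

```text
[550.50850029  10.25021787 150.20781717] [-0.58  0.52  1.71  0.89  1.36 -0.68] [-0.4  0.5 -0.5]
top [583.1 117.7] [75.3 40.4] a 73.0 n 202 z 39.8 grey s 22.0
scene [ 656.5 -148.4] [ 46.4 182.6] a 90.1 n 284 z 32.8 grey s -58.0
N=4 [[-0.0078, -0.0002, 0.0285],[0.007, 0.009, 0.005]] path [[556, 27, 126], [571, 78, 55]] end [571.1  77.6  55.3]
N=3 [[0.0, -0.0001, 0.02],[0.0, -0.0, 0.0]] path [[576, 93, 43]] end [584.9 122.8  18.3]
```

Request:
servo_tool:
  commands:
    - [-0.22, [-0.0078, 0, 0.0285], [0.007, 0.009, 0.005]]
    - [-0.22, [-0.0078, 0, 0.0285], [0.007, 0.009, 0.005]]
    - [-0.22, [-0.0078, 0, 0.0285], [0.007, 0.009, 0.005]]
    - [-0.22, [-0.0078, 0, 0.0285], [0.007, 0.009, 0.005]]
    - [-0.22, [0, 0, 0], [0, 0, 0]]
    - [-0.22, [0, 0, 0.02], [0, 0, 0]]
    - [-0.22, [0, 0, 0.02], [0, 0, 0]]
    - [-0.22, [0, 0, 0.02], [0, 0, 0]]
    - [-0.22, [0, 0, 0], [0, 0, 0]]
    - [-0.22, [0, 0, 0], [0, 0, 0]]

```text
time_s: 47.53
eef_pos: [585.9, 123.3, 18.9]
ee_rot: [-0.26, 0.724, 0.532, 0.354]
force: [-0.3, -1.0, 0.7]
grip_width: 0.608
grip_force: 0.0
```

Request:
servo_tool:
  commands:
    - [1, [0, 0, 0], [0, 0, 0]]
    - [1, [0, 0, 0], [0, 0, 0]]
    - [1, [0, 0, 0], [0, 0, 0]]
    - [1, [0, 0, 0], [0, 0, 0]]
    - [1, [0, 0, 0], [0, 0, 0]]

```text
time_s: 47.95
eef_pos: [586.2, 122.6, 19.4]
ee_rot: [-0.26, 0.724, 0.531, 0.355]
force: [-2.5, -4.3, 6.9]
grip_width: 0.456
grip_force: 45.9
```

Run:
```python
from plan import *
p,r,s=now(); print(p,s['joints'].round(2),s['force'].round(1),s['grip_width'],s['ee_rot'])
p,r=rows(p,r,p+[0,0,25],r);p,r=rows(p,r,p+[-35,-130,30],r)
```

```text
[586.23759062 122.56097833  19.37016289] [-0.35  0.77  1.71  1.1   1.09 -0.82] [-2.5 -4.3  6.9] 0.45618631820166655 [-0.26000766  0.72418489  0.53107364  0.3548423 ]
N=1 [[0.0198, 0.0, -0.0153],[0.0, 0.0, 0.0]] path [[586, 123, 44]] end [586.2 122.6  44.4]
N=4 [[-0.0147, 0.0014, -0.0312],[0.0, 0.0, 0.0]] path [[577, 90, 52], [551, -7, 74]] end [551.1  -7.5  74.4]
```

Request:
servo_tool:
  commands:
    - [1, [0.0099, 0, -0.0077], [0, 0, 0]]
    - [1, [0.0099, 0, -0.0077], [0, 0, 0]]
    - [1, [-0.0147, 0.0014, -0.0312], [0, 0, 0]]
    - [1, [-0.0147, 0.0014, -0.0312], [0, 0, 0]]
    - [1, [-0.0147, 0.0014, -0.0312], [0, 0, 0]]
    - [1, [-0.0147, 0.0014, -0.0312], [0, 0, 0]]
    - [1, [0.0236, 0, -0.0184], [0, 0, 0]]
    - [1, [0.0236, 0, -0.0184], [0, 0, 0]]
    - [1, [0.0236, 0, -0.0184], [0, 0, 0]]

```text
time_s: 48.7
eef_pos: [550.3, -7.5, 165.2]
ee_rot: [-0.26, 0.725, 0.531, 0.354]
force: [0.1, -0.3, -1.1]
grip_width: 0.461
grip_force: 45.6
```

Request:
servo_tool:
  commands:
    - [1, [0, 0, 0], [0, 0, 0]]
    - [1, [0, 0, 0], [0, 0, 0]]
    - [1, [0, 0, 0], [0, 0, 0]]

```text
time_s: 48.95
eef_pos: [550.3, -6.5, 162.8]
ee_rot: [-0.261, 0.724, 0.531, 0.354]
force: [0.2, -1.0, -1.6]
grip_width: 0.463
grip_force: 45.6
```

Run:
```python
from plan import *
held([583.3,117.3],20,[586.1,123,19.2],[-.26,.724,.531,.355])
```

```text
[550.28701816  -6.5139498  162.84865913] 0.4633703737942469 45.56717276573181 [ 0.2 -1.  -1.6] 48.95 ct [-3.21369046  0.         -5.45237627]
N=3 [[-0.0005, -0.0013, -0.0371],[0.0, 0.0, 0.0]] path [[540, -34, 185]] end [520.1 -90.1 230. ]
N=16 [[-0.0151, 0.0013, 0.0031],[0.024, -0.929, -0.2]] path [[519, -97, 216], [516, -125, 180], [514, -163, 153], [512, -207, 138], [512, -253, 137], [514, -298, 149]] end [ 513.7 -297.7  149.2]
```

Request:
servo_tool:
  commands:
    - [1, [-0.0005, -0.0013, -0.0371], [0, 0, 0]]
    - [1, [-0.0005, -0.0013, -0.0371], [0, 0, 0]]
    - [1, [-0.0005, -0.0013, -0.0371], [0, 0, 0]]

```text
time_s: 49.2
eef_pos: [519.4, -90.6, 229.8]
ee_rot: [-0.262, 0.724, 0.531, 0.353]
force: [1.3, -0.5, -0.7]
grip_width: 0.459
grip_force: 45.8
```

Request:
servo_tool:
  commands:
    - [1, [-0.0151, 0.0013, 0.0031], [0.024, -0.929, -0.2]]
    - [1, [-0.0151, 0.0013, 0.0031], [0.024, -0.929, -0.2]]
    - [1, [-0.0151, 0.0013, 0.0031], [0.024, -0.929, -0.2]]
    - [1, [-0.0151, 0.0013, 0.0031], [0.024, -0.929, -0.2]]
    - [1, [-0.0151, 0.0013, 0.0031], [0.024, -0.929, -0.2]]
    - [1, [-0.0151, 0.0013, 0.0031], [0.024, -0.929, -0.2]]
    - [1, [-0.0151, 0.0013, 0.0031], [0.024, -0.929, -0.2]]
    - [1, [-0.0151, 0.0013, 0.0031], [0.024, -0.929, -0.2]]

```text
time_s: 49.87
eef_pos: [512.8, -177.5, 145.3]
ee_rot: [-0.017, 0.756, 0.652, 0.066]
force: [0.3, -1.0, -2.0]
grip_width: 0.462
grip_force: 45.8
```

Request:
servo_tool:
  commands:
    - [1, [-0.0151, 0.0013, 0.0031], [0.024, -0.929, -0.2]]
    - [1, [-0.0151, 0.0013, 0.0031], [0.024, -0.929, -0.2]]
    - [1, [-0.0151, 0.0013, 0.0031], [0.024, -0.929, -0.2]]
    - [1, [-0.0151, 0.0013, 0.0031], [0.024, -0.929, -0.2]]
    - [1, [-0.0151, 0.0013, 0.0031], [0.024, -0.929, -0.2]]
    - [1, [-0.0151, 0.0013, 0.0031], [0.024, -0.929, -0.2]]
    - [1, [-0.0151, 0.0013, 0.0031], [0.024, -0.929, -0.2]]
    - [1, [-0.0151, 0.0013, 0.0031], [0.024, -0.929, -0.2]]
    - [1, [0, 0, 0], [0, 0, 0]]
    - [1, [0, 0, 0], [0, 0, 0]]

```text
time_s: 50.7
eef_pos: [513.6, -296.8, 147.4]
ee_rot: [0.227, 0.669, 0.67, -0.228]
force: [0.6, -0.0, -1.1]
grip_width: 0.462
grip_force: 45.8
```

Request:
servo_tool:
  commands:
    - [1, [0, 0, 0], [0, 0, 0]]

```text
time_s: 50.78
eef_pos: [513.8, -297.3, 148.3]
ee_rot: [0.227, 0.67, 0.669, -0.228]
force: [-0.1, 0.5, -1.4]
grip_width: 0.461
grip_force: 45.8
```

```bash
python3 - <<'E' 2>/dev/null
from plan import *
above()
from chk import *
jartop(175,205,(512,-297),32); print('filled'); jartop(95,130,(445,-337.5)); jartop(95,130,(445,-417.5)); jartop(95,130,(514,-457.5))
E
```

```text
[ 513.80522586 -297.28114533  148.32215639] [-0.1  0.5 -1.4] 0.46104178462324996 [-0.49  0.48  1.64 -0.8   0.85  0.  ] 50.7833
m [-0.     0.004 -1.   ] mouth [ 513.80285962 -296.36004983  117.10364961]
N=1 [[0.0108, 0.0004, 0.0158],[-0.008, -0.037, -0.007]] path [[514, -298, 129]] end [ 514.2 -298.4  129.2]
N=2 [[0.0163, 0.0, 0.0209],[0.0, 0.0, 0.0]] path [[514, -298, 103]] end [ 514.2 -298.2   76.2]
N=5 [[0.0012, 0.0, 0.0016],[0.0, 0.0, 0.0]] path [[514, -298, 74], [514, -298, 68]] end [ 514.2 -298.4   66.2]
top top [ 512.2 -296.9] [39.2 49.6] 87.9 139 188.7
  disc [array([ 512.6, -378.1]), np.float64(105.2)]
  bar [ 512.5 -377.2] [11.1 62.8] 1.0
scene top [ 513.3 -297.5] [50.5 40.6] 0.9 162 190.3
  disc [array([ 517.1, -381.1]), np.float64(108.6)]
  bar [ 510.7 -378.1] [65.  13.2] 89.5
filled
top top [ 444.3 -338.5] [40.4 39.8] 59.5 122 109.2
  disc [array([ 512.4, -378.3]), np.float64(105.7)]
  bar [ 512.7 -376.7] [10.8 61.3] 0.3
scene top [ 445.1 -339.1] [44.8 40.4] 59.2 161 110.1
  disc [array([ 516.9, -381.7]), np.float64(108.4)]
  bar [ 512.  -378.3] [11.2 64.8] 0.8
top top [ 444.1 -418.4] [39.5 40.4] 29.5 122 108.5
  disc [array([ 512.9, -377.3]), np.float64(105.8)]
  bar [ 512.5 -377.3] [10.9 63.7] 0.8
scene top [ 444.3 -418.6] [43.1 39.6] 30.1 172 110.9
  disc [array([ 517.6, -381. ]), np.float64(108.5)]
  bar [ 511.  -378.4] [62.7 11.7] 89.3
top top [ 513.5 -456.4] [38.5 38.2] 89.0 121 108.5
  disc [array([ 512.7, -378.7]), np.float64(105.6)]
  bar [ 512.4 -377.5] [11.1 62.2] 0.2
scene top [ 514.8 -456.5] [40.5 43.7] 89.9 170 110.8
  disc [array([ 517.1, -381.2]), np.float64(108.3)]
  bar [ 511.4 -378.8] [62.8 11. ] 89.5
```

All fine. I'll lower the last jar.

Request:
servo_tool:
  commands:
    - [1, [0.0108, 0, 0.0158], [-0.008, -0.037, -0.007]]
    - [1, [0.0108, 0, 0.014], [0, 0, 0]]
    - [1, [0.0108, 0, 0.014], [0, 0, 0]]
    - [1, [0.0108, 0, 0.014], [0, 0, 0]]
    - [1, [0.0012, 0, 0.0016], [0, 0, 0]]
    - [1, [0.0012, 0, 0.0016], [0, 0, 0]]
    - [1, [0.0012, 0, 0.0016], [0, 0, 0]]
    - [1, [0.0006, 0, 0.0008], [0, 0, 0]]
    - [1, [0, 0, 0], [0, 0, 0]]
    - [1, [0, 0, 0], [0, 0, 0]]

```text
time_s: 52.02
eef_pos: [514.3, -299.5, 70.6]
ee_rot: [0.231, 0.668, 0.669, -0.23]
force: [-0.5, -0.3, -0.1]
grip_width: 0.463
grip_force: 45.8
```

Request:
servo_tool:
  commands:
    - [1, [0.0006, 0, 0.0008], [0, 0, 0]]
    - [1, [0, 0, 0], [0, 0, 0]]
    - [1, [0, 0, 0], [0, 0, 0]]

```text
time_s: 52.27
eef_pos: [514.1, -299.4, 69.0]
ee_rot: [0.23, 0.668, 0.669, -0.23]
force: [0.3, -0.9, -1.0]
grip_width: 0.46
grip_force: 45.8
```

Request:
servo_tool:
  commands:
    - [1, [0.0006, 0, 0.0008], [0, 0, 0]]
    - [1, [0, 0, 0], [0, 0, 0]]
    - [1, [0, 0, 0], [0, 0, 0]]

```text
time_s: 52.52
eef_pos: [514.3, -299.5, 68.3]
ee_rot: [0.231, 0.668, 0.669, -0.23]
force: [0.3, 0.7, 1.4]
grip_width: 0.458
grip_force: 46.2
```

Touching (model mouth height 37). I'll press slightly more, release and retreat.

Request:
servo_tool:
  commands:
    - [1, [0.0004, 0, 0.0005], [0, 0, 0]]
    - [1, [0, 0, 0], [0, 0, 0]]
    - [-0.4, [0, 0, 0], [0, 0, 0]]
    - [-0.4, [0, 0, 0], [0, 0, 0]]
    - [-0.4, [0, 0, 0], [0, 0, 0]]
    - [-0.4, [0, 0, -0.01], [0, 0, 0]]
    - [-0.4, [0, 0, -0.02], [0, 0, 0]]
    - [-0.4, [0, 0, -0.03], [0, 0, 0]]
    - [-0.4, [0, 0, -0.03], [0, 0, 0]]
    - [-0.4, [0, 0, -0.03], [0, 0, 0]]

```text
time_s: 53.35
eef_pos: [513.7, -224.2, 163.2]
ee_rot: [0.23, 0.668, 0.669, -0.23]
force: [-0.4, 0.5, 0.9]
grip_width: 0.7
grip_force: 0.0
```

Request:
servo_tool:
  commands:
    - [-0.4, [-0.0276, 0, -0.0175], [0, 0.95, 0]]
    - [-0.4, [-0.0276, 0, -0.0175], [0, 0.95, 0]]
    - [-0.4, [-0.0276, 0, -0.0175], [0, 0.95, 0]]
    - [-0.4, [-0.0276, 0, -0.0175], [0, 0.95, 0]]
    - [-0.4, [-0.0322, 0, 0.0057], [0, 0.833, 0]]
    - [-0.4, [-0.0322, 0, 0.0057], [0, 0.833, 0]]
    - [-0.4, [-0.0322, 0, 0.0057], [0, 0.833, 0]]
    - [-0.4, [0, 0, 0], [0, 0, 0]]
    - [-0.4, [0, 0, 0], [0, 0, 0]]
    - [-0.4, [0, 0, 0], [0, 0, 0]]

```text
time_s: 54.18
eef_pos: [514.0, -382.1, 274.9]
ee_rot: [0.005, 0.707, 0.707, -0.005]
force: [0.1, -0.1, -0.1]
grip_width: 0.701
grip_force: 0.0
```

```bash
python3 - <<'E' 2>/dev/null
from plan import *
p,r,s=now(); print(p,s['joints'].round(2))
p,r=rows(p,r,np.r_[514.5,-377.8,155],tool(-90,90))
from chk import *
jartop(95,130,(512,-297))
E
```

```text
[ 513.95352846 -382.14310685  274.93239904] [-0.82  0.55  1.03 -0.01  1.55 -0.82]
N=3 [[0.0018, 0.0002, 0.04],[-0.003, 0.044, -0.0]] path [[514, -381, 235]] end [ 514.5 -377.9  154.9]
top top [ 515.  -297.8] [37.6 41.5] 0.9 116 108.1
  disc [array([ 529.5, -361. ]), np.float64(97.9)]
scene top [ 513.6 -298.7] [44.  42.8] 3.1 130 110.1
  disc [array([ 516.3, -382.5]), np.float64(107.9)]
  bar [ 511.7 -379.3] [12.8 63.2] 0.6
```

Request:
servo_tool:
  commands:
    - [-0.4, [0.0018, 0.0002, 0.04], [-0.003, 0.044, 0]]
    - [-0.4, [0.0018, 0.0002, 0.04], [-0.003, 0.044, 0]]
    - [-0.4, [0.0018, 0.0002, 0.04], [-0.003, 0.044, 0]]
    - [1, [0, 0, 0], [0, 0, 0]]
    - [1, [0, 0, 0], [0, 0, 0]]
    - [1, [0, 0, 0], [0, 0, 0]]
    - [1, [0, 0, 0], [0, 0, 0]]
    - [1, [0, 0, 0], [0, 0, 0]]
    - [1, [0, 0, 0], [0, 0, 0]]
    - [1, [0, 0, 0], [0, 0, 0]]
  squeeze: 60

```text
time_s: 55.12
eef_pos: [514.3, -379.2, 158.7]
ee_rot: [0.002, 0.707, 0.707, -0.001]
force: [-6.4, 2.6, 8.9]
grip_width: 0.123
grip_force: 59.3
```

Request:
servo_tool:
  commands:
    - [1, [0, 0, 0], [0, 0, -0.3]]
    - [1, [0, 0, 0], [0, 0, -0.7]]
    - [1, [0, 0, 0], [0, 0, -0.9]]
    - [1, [0, 0, 0], [0, 0, -0.9]]
    - [1, [0, 0, 0], [0, 0, -0.9]]
    - [1, [0, 0, 0], [0, 0, -0.9]]
    - [1, [0, 0, 0], [0, 0, -0.9]]
    - [1, [0, 0, 0], [0, 0, -0.9]]
    - [1, [0, 0, 0], [0, 0, -0.9]]
    - [1, [0, 0, 0], [0, 0, -0.9]]

```text
time_s: 55.95
eef_pos: [515.0, -378.9, 158.7]
ee_rot: [0.002, 0.347, 0.938, -0.001]
force: [-3.0, 4.7, 7.6]
grip_width: 0.126
grip_force: 59.2
```

Request:
servo_tool:
  commands:
    - [1, [0, 0, 0], [0, 0, -0.9]]
    - [1, [0, 0, 0], [0, 0, -0.7]]
    - [1, [0, 0, 0], [0, 0, -0.15]]
    - [1, [0, 0, 0], [0, 0, 0]]
    - [1, [0, 0, 0], [0, 0, 0]]

```text
time_s: 56.37
eef_pos: [515.1, -378.8, 158.7]
ee_rot: [0.002, 0.261, 0.965, -0.001]
force: [-3.1, 4.8, 8.1]
grip_width: 0.125
grip_force: 59.2
```

Run:
```python
from plan import *
p,r,s=now(); print(p,s['joints'].round(2),s['force'].round(1),s['wrist_torque'].round(2),r.as_matrix()[:,1].round(3),s['grip_width'])
```

```text
[ 515.07129539 -378.80527717  158.68913438] [-0.82  0.62  1.22  0.    1.29 -1.86] [-3.1  4.8  8.1] [ 0.81  0.35 -0.05] [ 0.505  0.863 -0.001] 0.12518096116377994
```

Release, rise, move clear and check.

Request:
servo_tool:
  commands:
    - [-0.4, [0, 0, 0], [0, 0, 0]]
    - [-0.4, [0, 0, 0], [0, 0, 0]]
    - [-0.4, [0, 0, 0], [0, 0, 0]]
    - [-0.4, [0, 0, 0], [0, 0, 0]]
    - [-0.4, [0, 0, -0.04], [0, 0, 0]]
    - [-0.4, [0, 0, -0.04], [0, 0, 0]]
    - [-0.4, [0, 0, -0.04], [0, 0, 0]]
    - [-0.4, [0.018, 0.028, -0.003], [0, 0, 0]]
    - [-0.4, [0.018, 0.028, -0.003], [0, 0, 0]]
    - [-0.4, [0.018, 0.028, -0.003], [0, 0, 0]]

```text
time_s: 57.2
eef_pos: [510.0, -278.0, 284.3]
ee_rot: [0.001, 0.262, 0.965, -0.0]
force: [1.6, -0.1, -0.4]
grip_width: 0.703
grip_force: 0.0
```

Request:
servo_tool:
  commands:
    - [-0.4, [0.018, 0.028, -0.003], [0, 0, 0]]
    - [-0.4, [0.018, 0.028, -0.003], [0, 0, 0]]
    - [-0.4, [0.018, 0.028, -0.003], [0, 0, 0]]
    - [-0.4, [0.018, 0.028, -0.003], [0, 0, 0]]
    - [-0.4, [0, 0, 0], [0, 0, 0]]
    - [-0.4, [0, 0, 0], [0, 0, 0]]
    - [-0.4, [0, 0, 0], [0, 0, 0]]
    - [-0.4, [0, 0, 0], [0, 0, 0]]

```text
time_s: 57.87
eef_pos: [504.6, -146.8, 295.4]
ee_rot: [-0.0, 0.262, 0.965, -0.0]
force: [-0.2, -0.7, -0.4]
grip_width: 0.704
grip_force: 0.0
```

```bash
python3 - <<'E' 2>/dev/null
from plan import *
p,r,s=now(); print(p,s['force'].round(1))
from chk import *
for a in(150,210,270,330): jartop(95,130,(512.5+80*np.cos(np.radians(a)),-378+80*np.sin(np.radians(a))))
c=cam('scene');save(c,'e.png'); b=cv2.imread('pics/e.png')[140:310,150:350]; cv2.imwrite('pics/ec.png',cv2.resize(b,(700,595),interpolation=2))
E
```

```text
[ 504.61751773 -146.81892025  295.42987064] [-0.2 -0.7 -0.4]
top top [ 444.2 -337.3] [40.  39.7] 59.0 122 109.2
  disc [array([ 513.2, -377.7]), np.float64(105.4)]
  bar [ 512.6 -376.9] [11.9 62.2] 59.0
scene top [ 445.1 -339.1] [41.9 40. ] 60.3 159 110.1
  disc [array([ 515.6, -380.5]), np.float64(106.8)]
  bar [ 511.6 -377.2] [13.5 57.7] 59.5
top top [ 445.5 -418. ] [38.7 40.5] 27.1 120 108.9
  disc [array([ 512.7, -377.6]), np.float64(105.0)]
  bar [ 511.8 -376.1] [11.7 61.7] 59.4
scene top [ 446.4 -417.7] [43.1 40.1] 29.7 173 110.5
  disc [array([ 514.3, -378.4]), np.float64(106.8)]
  bar [ 510.9 -377.5] [12.7 58.4] 58.4
top top [ 513.1 -457.4] [38. 41.] 0.9 118 108.5
  disc [array([ 513.8, -377.6]), np.float64(105.5)]
  bar [ 512.6 -376.2] [11.5 62. ] 59.1
scene top [ 514.3 -458. ] [43.2 40.6] 1.4 167 110.6
  disc [array([ 515.7, -380.5]), np.float64(106.9)]
  bar [ 510.1 -379.2] [12.1 57. ] 55.2
top top [ 581.6 -416.2] [39.8 40.2] 59.8 116 108.5
  disc [array([ 512.2, -378. ]), np.float64(105.5)]
  bar [ 512.2 -376.2] [11.4 61.1] 59.6
scene top [ 581.9 -416.6] [45.5 41.2] 61.6 154 109.9
  disc [array([ 515.6, -381.2]), np.float64(107.1)]
  bar [ 509.  -379.9] [14.2 56.4] 52.2
```

View pics/ec.png

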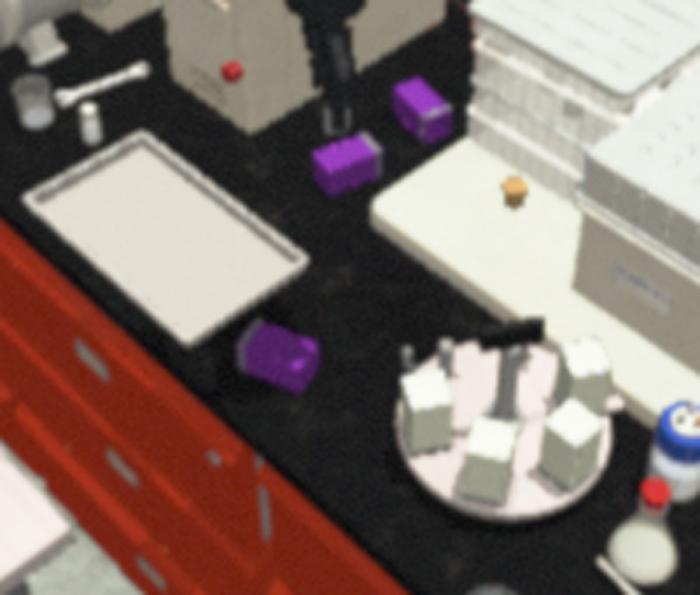

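The picture shows four white jars hanging mouth down at (427,412), (488,460), (572,445) and (585,375), and an empty peg at the pointer at (445,355). No white jars are left on the bench or in the tray. I'm handing in.

```bash
python3 -c "
from rig import *
print(finish_job())"
```

```text
the job is handed in; nothing more can be done
None
```

All four white jars hang mouth down on the first four pegs, starting from the tabbed one. The carousel is four clicks on with an empty peg at the pointer, and the job is handed in; no verdict was returned.

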